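# Chase the thread of a welded boss with a hand tap

### The arm

A 7-joint arm with a two-finger parallel gripper is mounted at the origin on the work surface. World frame = base frame: x ahead of the robot, y to its left, z up, the work surface at z = 0. Lengths are in mm, angles in rad, forces in N, time in s.
With the tool pointing down it reaches from about 400 to 875 mm from the base axis. Payload 4.4 kg.
Tool frame: the origin (TCP) lies at the very end of the fingers, on their centre line; the grasp point (between the pads) lies 19 mm behind it; y points along the fingers, x is the direction in which the jaws open and shut, and the axes are right-handed (so a half turn about y gives the same grasp; the last joint's range is limited). The gripper opens to 85 mm and grips with 20 to 120 N. Pads are 22 mm wide; open, the fingers measure 114 mm over their backs; the gripper's body (76 mm by 85 mm) begins 54 mm behind the grasp point. The pads swing forward as they close: fully open they stand 13 mm farther back than shut.
Start: joints at [1.266, 0.628, 0.038, 1.517, -0.027, 0.996, -0.02], TCP at [153.776, -631.562, 231.313] pointing down, gripper open.
Joint ranges: [-3.06, 3.06], [-0.37, 2.12], [-1.25, 1.32], [0.18, 2.47], [-1.1, 4.24], [0.23, 1.98], [-2.94, 2.94]. Speed limits (rad/s): [2.57, 2.57, 3.14, 3.14, 3.14, 3.14, 3.14].

### API

Orientations are given as [roll, pitch, yaw] about the fixed x, y, z axes, in that order (R = Rz(yaw) Ry(pitch) Rx(roll)).
In Python, from cell import readout, eyes, finish_job gives the robot as it stands. The module is installed in compiled form; this text tells all that it offers.
- The arm moves only by the tool apply_moves, never from a script. Its argument "commands" is a list that holds one entry, the list of rows, each a list of 6 numbers: the shift along the tool's x, y, z in units of 0.04 m (1.0 is 0.04 m), then the turn, a rotation vector about the tool's x, y, z in units of 5 degrees (1.0 is 5 degrees). A call has 1 to 8 rows; each row shifts and turns the pose as measured when the row begins, along the tool's axes as they then stand; what a row does not reach is not made up. A row lasts 1/12 s, in which the tool goes at most 41.7 mm and 7.16 degrees, less where a joint would pass 70% of its speed; a pose out of reach is approached as far as the arm can. A call with a number of a shift or a turn outside -1 to 1 is refused whole. A call with a gripper value outside its range is refused whole. "claw" is the finger opening in mm, from 0 to 85.4, set as the call begins (left out, the last holds). The fingers move at their own pace and stop on an object; the grip force is fixed at half the most. Time passes only in rows, so rows that do not move let the fingers close. It gives the time, the measured TCP pose, the force and the opening at its end, in the units of the state.
- readout.read_state(): the state, without advancing time (a new reading comes with each control period).
- eyes.get_image(name): name is "scene" or "top"; returns a dict with "image" (384x512x3 uint8, red, green, blue), "mtx" (3x3 intrinsics, pixels), "k1" (the pictures are not rectified: a ray, as slopes to the right and down, at radius r is drawn at 1 + k1 r^2 times it, then the intrinsics apply), "rvec" (rotation vector, rad) and "tvec" (3), from world to camera coordinates, as OpenCV has them. Camera axes: x right, y down, z forward; pixel columns grow to the right and rows downward; lengths in mm; the calibration is good to about 2 mm. A picture is of the moment at which its call begins. There is no depth.
- finish_job(): hands the job in, once; it reports no verdict.
The state is a dict: "clock": time; "qpos": joint angles; "qd": joint speeds; "tau": joint torques, N m; "eef_pos": TCP position; "tool_rot": TCP orientation; "force": force on the tool from outside, world axes, zero at the start; "torque": the same for the moment, N m; "width": finger opening in mm.
Only numpy, scipy, OpenCV 4.12 (cv2) and the standard library are available. Lean on these libraries where they do the work, as an engineer would, in place of code of your own. Each camera call takes 0.05 s, during which the arm holds its last target. There are 200 camera calls.

### The job

Clean out the thread in the welded boss: the hand tap is already started in it. Fit the tap wrench (the one with the square hole) squarely down over the tap's square end, then work the tap in clockwise: half a turn forward and a quarter turn back, do that twice, and then carry on forward until you feel the tap come up against the bottom of the blind hole. Stop there without forcing it, since a strained tap snaps, leave the wrench sitting level on the tap, let go, and do not disturb the other things on the bench.

Things in the scene. Friction and masses are not known exactly. Their poses are not given: they have to be found in the camera images.
- wrench: Tap wrench, about 0.55 kg: oblong hub 52 x 30 x 24 mm high with a 16 mm square hole right through, and two round arms (12 to 15 mm thick, centred 12 mm up) out to 169 mm each side. Starts flat on the bench. Origin: centre of the hub's underside; x along the arms, y across the hub (its 30 mm width, flat sides), z up through the hole.
- plate: Workpiece, fixed: steel plate 180 x 150 x 12 mm with a round boss (60 mm across, its top 56 mm over the bench) welded on its middle, held by two strap clamps (33 mm high). Origin: centre of the plate's underside, below the tap; x along the plate.
- boss_top (a point): Centre of the boss's top face, 56 mm over the bench, on the tap's axis. The threaded hole is blind.
- tap_shoulder (a point): The upright tap: where its 18 mm round shank ends in a 14.5 mm square, 20 mm tall (top 3 mm tapered to 10.4 mm). Point: on the axis, at the square's foot, where the seated wrench's underside rests; 69.6 to 70 mm above the boss at the start. Its x and y are square to the flats and turn with the tap. The wrench fits at any of 4 quarter turns, with 0.15 rad play each way.
- tap: The hand tap (origin and axes of tap_shoulder). Clockwise from above is forward; it sinks 2.5 mm a turn, takes about 0.4 N m either way and stays where left. At the start 0.89 to 1.04 turn is left to the hole's bottom: finer than height readings tell, so feel for it: there the torque climbs about 0.6 N m per 0.1 rad. Above about 0.9 N m the tap counts as strained.
- die_stock: Bystander: a die stock, much like the wrench but with a round collar (54 mm across, 38 mm round hole, 22 mm high) and arms 136 mm long each side. Origin: centre of the collar's underside; x along the arms. It may lie on either side of the wrench.
- small_tap: Bystander: a small hand tap lying loose near the plate, 104 mm long, 14 mm thick. Origin: under its middle; x along it.
- pipe_offcut: Bystander: a short offcut of pipe standing on end, 48 mm across, 45 mm high. Origin: centre of its underside.
- hammer: Bystander: a hammer lying on the bench, wooden handle. Origin: under its middle; x from handle to head.
- wire_brush: Bystander: a wire brush with a wooden back, lying bristles down, 30 mm high. Origin: under the bristles; x away from its handle.
- paste_tin: Bystander: a round aluminium tin, 76 mm across, 48 mm high. Origin: centre of its underside.
- grinder: Bystander: an angle grinder lying on the bench to the left, about 330 mm long, up to 116 mm high. Origin: under its middle; x towards the disc.

How it is judged (in metres and radians):
On the way, in this order (a step that is already met when the one before it is completed fails the run):
1. the wrench is fully down on the tap's square and the tap has not yet been turned more than a sixth of a turn (z of wrench in the frame of tap_shoulder between -0.003 and 0.003 m and horizontal distance between wrench and tap_shoulder below 0.004 m and distance of tap_shoulder from where it was at the start of the episode between -0.000398 and 0.000418 m), for 0.2 s.
2. the tap has been turned forward about half a turn from its start and stopped (0.41 to 0.59 turn) (z of wrench in the frame of tap_shoulder between -0.003 and 0.003 m and horizontal distance between wrench and tap_shoulder below 0.004 m and angular speed of tap below 0.4 rad/s and distance of tap_shoulder from where it was at the start of the episode between 0.001035 and 0.001472 m), for 0.1 s.
3. the tap has been turned back about a quarter turn (now 0.16 to 0.33 turn from its start) (z of wrench in the frame of tap_shoulder between -0.003 and 0.003 m and horizontal distance between wrench and tap_shoulder below 0.004 m and distance of tap_shoulder from where it was at the start of the episode between 0.000398 and 0.000836 m), for 0.1 s.
4. the tap has been turned forward another half turn and stopped (now 0.66 to 0.84 turn from its start) (z of wrench in the frame of tap_shoulder between -0.003 and 0.003 m and horizontal distance between wrench and tap_shoulder below 0.004 m and angular speed of tap below 0.4 rad/s and distance of tap_shoulder from where it was at the start of the episode between 0.001651 and 0.002097 m), for 0.1 s.
5. the tap has been turned back a quarter turn again (now 0.41 to 0.59 turn from its start) (z of wrench in the frame of tap_shoulder between -0.003 and 0.003 m and horizontal distance between wrench and tap_shoulder below 0.004 m and distance of tap_shoulder from where it was at the start of the episode between 0.001035 and 0.001472 m), for 0.1 s.
At the end, for the whole second after the job is handed in: The tap is at the bottom of the hole (within 0.05 turn, its shoulder no more than 67.53 mm above the boss), the wrench sits on its square within 3 mm of fully down, centred within 4 mm and level within 0.1 rad, and both are at rest (z of wrench in the frame of tap_shoulder between -0.003 and 0.003 m and horizontal distance between wrench and tap_shoulder below 0.004 m and z of tap_shoulder in the frame of boss_top below 0.067533 m and angle between wrench's own z axis and vertical below 0.1 rad and linear speed of wrench below 0.01 m/s and angular speed of tap below 0.05 rad/s); the robot touches nothing.
It fails at once if the tap is strained: contact force between wrench and tap above 200 N (contact force between wrench and tap above 200 N).
It fails at once if another thing on the bench (die stock, small tap, pipe offcut, hammer, wire brush, tin or grinder) is pushed more than 30 mm (distance of any of die_stock, small_tap, pipe_offcut, hammer, wire_brush, paste_tin, grinder from where it was at the start of the episode above 0.03 m).
It also fails if it takes over 72 s, if anything falls off the work surface, if the arm or the gripper's body presses on something with over 40 N, if the wrist force passes 120 N, or if a joint passes its speed limit or range.

## Working session

There is one attempt and no reset: what is moved stays moved. The work goes in short steps, Python scripts to look and compute and a tool call to move; the robot and the scene stay as the last step left them, time stands still between calls to the robot, and variables do not carry over. Pictures are saved under pics/ and viewed, about 8 in all and at most 12, crops included, and the job is handed in when it is done.

Besides the shell and the picture viewer there is one more tool, called after "Request:" as name(argument=value, ...) on one line, values as JSON. apply_moves: Moves the arm, as the interface text tells. Shifts and turns lie within -1 to 1; 1 stands for 0.04 m of shift or 5 degrees of turn. Its arguments: {"type":"object","properties":{"commands":{"type":"array"},"claw":{"type":"number"}},"required":["commands"]}

```bash
mkdir -p pics
cat > h.py <<'E'
import numpy as np, cv2
from scipy.spatial.transform import Rotation as R
from cell import readout, eyes, finish_job
def cam(n):
    d=eyes.get_image(n); d['R']=cv2.Rodrigues(np.array(d['rvec'],float))[0]; d['t']=np.array(d['tvec'],float).ravel(); d['K']=np.array(d['mtx'],float); return d
def ray(d,u,v):
    K=d['K']; p=np.array([(u-K[0,2])/K[0,0],(v-K[1,2])/K[1,1]]); q=p.copy()
    for _ in range(20): q=p/(1+d['k1']*(q@q))
    r=d['R'].T@np.array([q[0],q[1],1]); return -d['R'].T@d['t'], r
def onplane(d,u,v,z):
    c,r=ray(d,u,v); return c+r*(z-c[2])/r[2]
def proj(d,P):
    q=d['R']@np.array(P,float)+d['t']; s=q[:2]/q[2]; s=s*(1+d['k1']*(s@s)); return d['K'][:2,:2]@s+d['K'][:2,2]
def save(n,im,s=1):
    cv2.imwrite('pics/'+n,cv2.resize(im[...,::-1],None,fx=s,fy=s,interpolation=cv2.INTER_CUBIC))
E
python3 - <<'E'
from h import *
s=readout.read_state(); print(s)
for n in('scene','top'):
    d=cam(n); save(n+'0.png',d['image'],1.5); np.save(n+'0.npy',d['image']); print(n,d['K'].tolist(),d['k1'],(-d['R'].T@d['t']).round(),d['R'].round(2).tolist())
E
```

```text
{'clock': 0.0, 'qpos': array([ 1.26615537,  0.62933198,  0.03843401,  1.51835593, -0.0269955 ,
        0.99630798, -0.02001409]), 'qd': array([-9.54745863e-04, -9.40031509e-04, -1.05638878e-05, -1.44155359e-03,
       -3.64270086e-04,  5.55570861e-04,  2.05320502e-03]), 'tau': array([-3.45737271e-04, -5.63396859e+01,  1.22616995e+00, -1.93441880e+01,
        1.10155600e-02,  1.04938756e-02, -2.59648448e-05]), 'eef_pos': array([ 153.65967551, -630.9376332 ,  230.40197557]), 'tool_rot': array([-1.57081945,  0.00188534, -1.33196033]), 'force': array([ 0.40038116,  0.5085979 , -0.00164535]), 'torque': array([0.0378104 , 0.0156839 , 0.00951777]), 'width': 85.26012215380956}
scene [[490.5606670441503, 0.0, 254.13733355938984], [0.0, 490.5606670441503, 177.31850275063545], [0.0, 0.0, 1.0]] 0.042014237837910015 [1430. -357.  935.] [[0.47, 0.88, -0.02], [0.55, -0.31, -0.77], [-0.69, 0.35, -0.64]]
top [[440.66397433771397, 0.0, 255.03950900573426], [0.0, 440.66397433771397, 181.2351051572921], [0.0, 0.0, 1.0]] -0.07746236140839537 [ 390.  111. 1520.] [[-0.02, -1.0, 0.01], [-0.99, 0.02, -0.11], [0.11, -0.02, -0.99]]
```

View pics/top0.png

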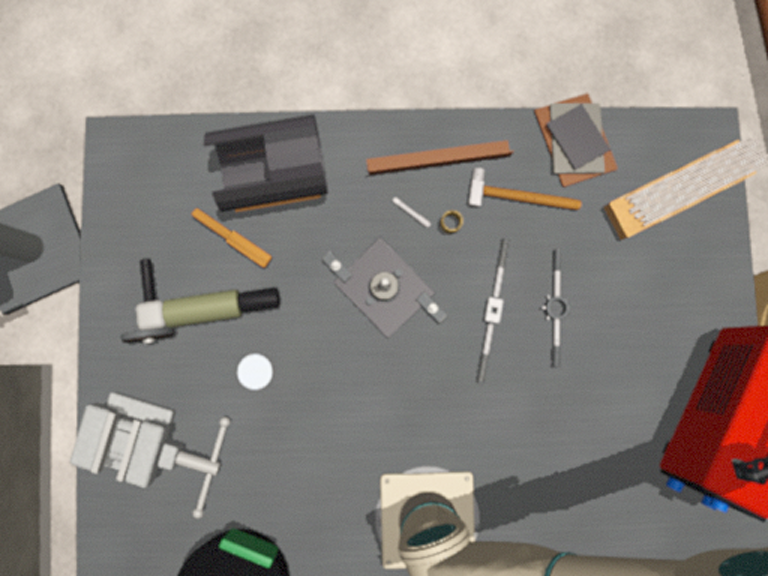

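View pics/scene0.png

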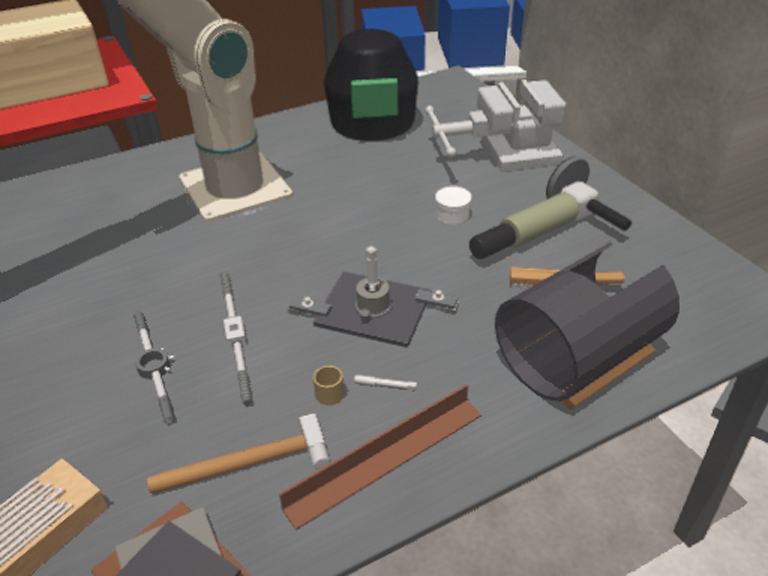

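Run:
```python
from h import *
t=np.load('top0.npy'); s=np.load('scene0.npy')
def z(im,x0,y0,w,h,f): return cv2.resize(im[y0:y0+h,x0:x0+w],(w*f,h*f),interpolation=cv2.INTER_NEAREST)
a=z(t,305,155,80,110,5); b=z(t,215,150,80,80,5)[:, :]
c=z(s,125,175,60,100,5); d=z(s,205,155,80,80,4)
W=np.zeros((590,800,3),np.uint8)
a=z(t,308,155,76,104,4);W[:416,:304]=a
W[:416-16,310:310+400]=z(t,215,150,80,80,5)
save('c1.png',W)
W=np.zeros((500,800,3),np.uint8)
W[:480,:320]=z(s,130,178,80,120,4)[:480,:320]; W[:480,330:330+440]=z(s,205,160,88,96,5)
save('c2.png',W)
```

```text
(no output)
```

View pics/c1.png

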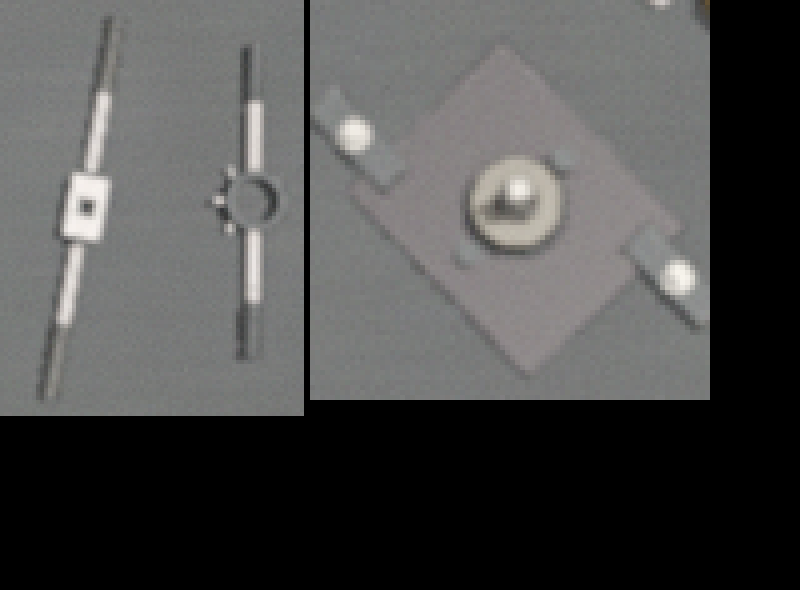

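View pics/c2.png

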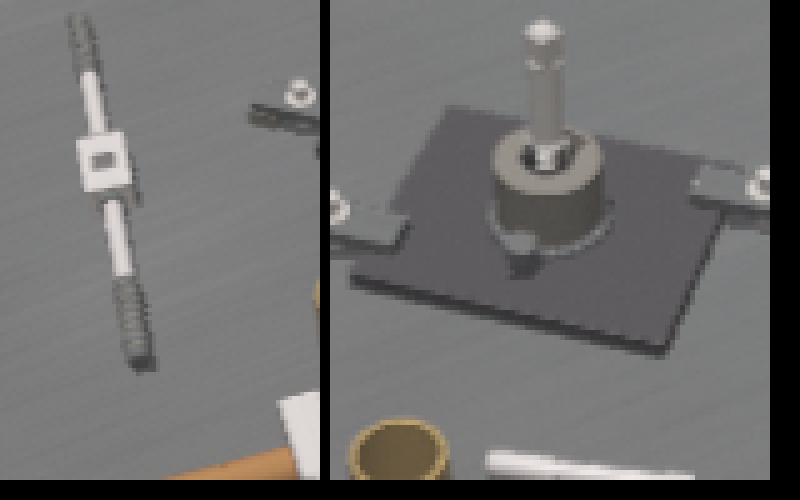

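Run:
```python
from h import *
ds,dt=cam('scene'),cam('top'); s,t=ds['image'],dt['image']
S=s[160:176,238:262].astype(np.uint8); A=cv2.resize(S,None,fx=20,fy=20,interpolation=cv2.INTER_NEAREST)
T=t[180:200,246:270]; B=cv2.resize(T,None,fx=12,fy=12,interpolation=cv2.INTER_NEAREST)
W=np.zeros((330,800,3),np.uint8); W[:320,:480]=A; W[:240,490:490+288]=B
save('c3.png',W)
# wrench: bright mask
for d,box,n in((dt,(310,158,345,258),'top'),(ds,(140,180,175,275),'scene')):
    g=cv2.cvtColor(d['image'],cv2.COLOR_RGB2GRAY); m=np.zeros_like(g); x0,y0,x1,y1=box
    m[y0:y1,x0:x1]=(g[y0:y1,x0:x1]>190)
    hub=cv2.morphologyEx(m,cv2.MORPH_CLOSE,np.ones((5,5),np.uint8)); hub=cv2.morphologyEx(hub,cv2.MORPH_OPEN,np.ones((7,7),np.uint8))
    c=max(cv2.findContours(hub,0,2)[0],key=cv2.contourArea); r=cv2.minAreaRect(c); print(n,r,onplane(d,*r[0],24).round(1))
    a=m*(1-cv2.dilate(hub,np.ones((5,5),np.uint8))); ys,xs=np.nonzero(a)
    P=np.array([onplane(d,x,y,16)[:2] for x,y in zip(xs,ys)]); 
    l=cv2.fitLine(P.astype(np.float32),cv2.DIST_L2,0,.01,.01).ravel(); print('armline',l.round(3),np.degrees(np.arctan2(l[1],l[0])).round(1), len(P))
    # hole: dark pixels within hub
    h=(hub>0)&(g<150); ys,xs=np.nonzero(h); w=190-g[h].astype(float)
    if len(xs): print('hole',(xs*w).sum()/w.sum(),(ys*w).sum()/w.sum(),onplane(d,(xs*w).sum()/w.sum(),(ys*w).sum()/w.sum(),24).round(1),len(xs))
# boss ring
g=cv2.cvtColor(t,cv2.COLOR_RGB2GRAY); x0,y0=235,170
hsv=cv2.cvtColor(t,cv2.COLOR_RGB2HSV)[170:210,235:280]
print(t[190,240:275:1].tolist())
```

```text
top ((329.0, 206.5), (15.0, 8.0), 90.0) [ 465.5 -162.5   24. ]
armline [ 9.76000e-01 -2.16000e-01  4.64949e+02 -1.62533e+02] -12.5 87
hole 329.1283987915408 206.0845921450151 [ 466.9 -163.    24. ] 9
scene ((155.0, 218.0), (14.0, 10.0), 90.0) [ 465.4 -163.    24. ]
armline [ 9.76000e-01 -2.17000e-01  4.75435e+02 -1.63980e+02] -12.5 94
hole 155.76936936936937 218.94324324324324 [ 469.8 -162.4   24. ] 18
[[136, 133, 133], [135, 130, 132], [138, 134, 134], [137, 134, 134], [133, 129, 129], [113, 109, 111], [97, 99, 95], [155, 149, 139], [179, 173, 162], [173, 168, 155], [155, 148, 137], [120, 118, 110], [76, 73, 69], [82, 80, 73], [121, 119, 114], [148, 143, 138], [157, 154, 147], [154, 150, 146], [137, 132, 128], [118, 114, 111], [149, 144, 135], [180, 175, 163], [192, 186, 175], [189, 186, 173], [172, 169, 157], [139, 137, 130], [124, 123, 123], [137, 134, 132], [142, 136, 137], [141, 136, 135], [141, 137, 136], [143, 139, 137], [138, 137, 136], [141, 136, 135], [141, 137, 135]]
```

View pics/c3.png

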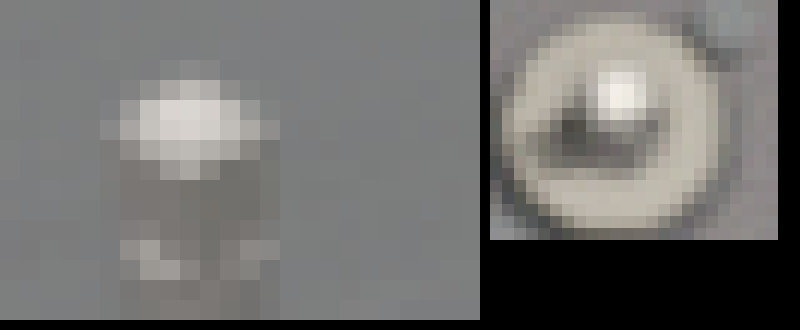

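Run:
```python
from h import *
ds,dt=cam('scene'),cam('top'); s,t=ds['image'],dt['image']
def cen(d,box,th):
    g=cv2.cvtColor(d['image'],cv2.COLOR_RGB2GRAY).astype(float); x0,y0,x1,y1=box; w=np.clip(g[y0:y1,x0:x1]-th,0,None)
    Y,X=np.mgrid[y0:y1,x0:x1]; return (X*w).sum()/w.sum(),(Y*w).sum()/w.sum()
pt=cen(dt,(253,184,261,191),165); ps=cen(ds,(243,163,252,169),140)
print('taptop px',pt,ps)
for z in (144,146): print(onplane(dt,*pt,z).round(1),onplane(ds,*ps,z).round(1))
c1,r1=ray(dt,*pt);c2,r2=ray(ds,*ps)
A=np.stack([r1,-r2],1); k=np.linalg.lstsq(A,c2-c1,rcond=None)[0]; print('tri',(c1+k[0]*r1).round(1),(c2+k[1]*r2).round(1))
# boss ring outer edge: tan colour R-B
rb=t[...,0].astype(int)-t[...,2]; m=np.zeros(rb.shape,np.uint8); m[172:210,240:272]=(rb[172:210,240:272]>8)
m=cv2.morphologyEx(m,cv2.MORPH_CLOSE,cv2.getStructuringElement(2,(9,9)))
c=max(cv2.findContours(m,0,2)[0],key=cv2.contourArea); e=cv2.fitEllipse(cv2.convexHull(c)); print('boss',e,onplane(dt,*e[0],56).round(1))
cs=-ds['R'].T@ds['t']; p=c1+k[0]*r1; print('cam bearing deg',np.degrees(np.arctan2(cs[1]-p[1],cs[0]-p[0])))
# hub centroid soft
for d,box in((dt,(318,192,341,220)),):
    g=cv2.cvtColor(d['image'],cv2.COLOR_RGB2GRAY); 
g=cv2.cvtColor(t,cv2.COLOR_RGB2GRAY); print(g[196:217,320:340])
g=cv2.cvtColor(s,cv2.COLOR_RGB2GRAY); print(g[208:232,146:166])
```

```text
taptop px (np.float64(256.5905383360522), np.float64(186.64274061990213)) (np.float64(246.94330400782013), np.float64(165.70185728250243))
[526.8  85.1 144. ] [524.   87.1 144. ]
[526.6  85.2 146. ] [526.3  86.  146. ]
tri [526.6  85.2 146.5] [526.8  85.7 146.5]
boss ((255.235107421875, 190.05978393554688), (18.24538803100586, 20.09090232849121), 72.48104095458984) [524.2  88.3  56. ]
cam bearing deg -26.062686703471996
[[123 126 126 123 126 124 123 115 112 169 216 217 176 130 122 121 124 125
  125 122]
 [126 124 127 126 126 125 132 131 121 160 196 195 156 123 119 123 123 126
  126 126]
 [126 126 127 127 122 131 178 192 183 178 178 169 143 130 129 123 123 125
  124 123]
 [127 126 126 121 110 145 214 236 231 222 212 205 198 188 170 140 123 126
  121 121]
 [125 124 121 115  95 146 219 241 242 239 237 236 237 231 212 171 128 122
  124 121]
 [125 123 121  99  90 155 222 241 241 240 240 241 242 238 221 178 131 122
  125 124]
 [123 125 119  96 104 174 226 240 240 239 240 239 241 239 215 165 126 119
  121 123]
 [122 122 116  93 118 197 232 233 230 233 235 239 242 239 207 153 121 122
  125 1
[... 2450 characters left out ...]
 184 111
  109 126]
 [127 128 127 128 144 200 218 217 216 215 215 205 185 175 160 133 116  94
  109 126]
 [127 126 126 126 126 192 205 184 175 163 139 120 115 120 119 120 120 100
  106 124]
 [126 126 125 125 125 123 123 118 120 124 124 124 119 111 115 123 124 105
   84 110]
 [126 126 125 124 125 126 124 117 114 117 110 112 114 103  97 112 124 107
   86 111]
 [124 124 124 123 126 125 125 125 114  94 111 192 200 155 103 108 124 115
   95 110]
 [125 124 125 126 125 125 124 123 111 115 187 215 212 192 137 103 124 124
  109 112]
 [126 126 125 126 125 125 123 124 110 108 182 213 215 198 146  91 115 126
  127 129]
 [126 125 125 126 126 126 126 125 124 114 177 211 216 203 154  88 115 130
  129 128]]
```

Request:
apply_moves(commands=[[[-0.6, 0, 0.65, 0, 0, 0], [-0.6, 0, 0.65, 0, 0, 0], [-0.6, 0, 0.65, 0, 0, 0], [-0.6, 0, 0.65, 0, 0, 0], [-0.6, 0, 0.65, 0, 0, 0], [-0.6, 0, 0.65, 0, 0, 0], [-0.6, 0, 0.65, 0, 0, 0], [-0.6, 0, 0.65, 0, 0, 0]]], claw=85)

```text
clock: 0.97
eef_pos: [308.8, -395.5, 228.4]
tool_rot: [-1.576, -0.006, -1.35]
force: [1.1, -0.1, 0.2]
width: 85.0
```

Request:
apply_moves(commands=[[[-0.6, 0, 0.65, 0, 0, 0], [-0.6, 0, 0.65, 0, 0, 0], [-0.6, 0, 0.65, 0, 0, 0], [-0.6, 0, 0.65, 0, 0, 0], [-0.6, 0, 0.65, 0, 0, 0], [-0.6, 0, 0.65, 0, 0, 0], [-0.6, 0, 0.65, 0, 0, 0], [-0.6, 0, 0.65, 0, 0, 0]]])

```text
clock: 1.63
eef_pos: [476.1, -150.4, 227.8]
tool_rot: [-1.573, -0.009, -1.351]
force: [1.6, -0.3, -0.2]
width: 84.8
```

Request:
apply_moves(commands=[[[0, 0, 0, 0, -1, 0], [0, 0, 0, 0, -1, 0], [0, 0, 0, 0, -1, 0], [0, 0, 0, 0, -1, 0], [0, 0, 0, 0, -1, 0], [0, 0, 0, 0, -1, 0], [0, 0, 0, 0, -1, 0], [0, 0, 0, 0, -1, 0]]])

```text
clock: 2.3
eef_pos: [484.1, -136.0, 228.6]
tool_rot: [-1.571, -0.008, -0.598]
force: [0.9, 0.5, -0.1]
width: 84.9
```

Request:
apply_moves(commands=[[[0, 0, 0, 0, -1, 0], [0, 0, 0, 0, -1, 0], [0, 0, 0, 0, -1, 0], [0, 0, 0, 0, -1, 0], [0, 0, 0, 0, -1, 0], [0, 0, 0, 0, -1, 0], [0, 0, 0, 0, -1, 0], [0, 0, 0, 0, -1, 0]]])

```text
clock: 2.97
eef_pos: [484.2, -136.7, 229.3]
tool_rot: [-1.578, -0.006, 0.135]
force: [1.1, -1.1, -0.7]
width: 85.0
```

Request:
apply_moves(commands=[[[0, 0, 0, 0, -1, 0], [0, 0, 0, 0, -1, 0], [0, 0, 0, 0, -1, 0], [0, 0, 0, 0, -1, 0], [0, 0, 0, 0, -1, 0], [0, 0, 0, 0, -1, 0], [0, 0, 0, 0, -1, 0], [0, 0, 0, 0, -1, 0]]])

```text
clock: 3.63
eef_pos: [484.0, -137.9, 229.9]
tool_rot: [-1.582, 0.001, 0.867]
force: [0.1, -0.1, -0.1]
width: 85.1
```

```bash
cat >> h.py <<'E'
def go(p,yawdeg):
    s=readout.read_state(); a=s['tool_rot']; Rc=R.from_euler('xyz',a); Rt=R.from_euler('xyz',[-np.pi/2,0,np.radians(yawdeg)])
    pos=np.array(s['eef_pos']); p=[q if q is not None else c for q,c in zip(p,pos)]
    print('t',round(s['clock'],2),'pos',pos.round(2),'rpy deg',np.degrees(a).round(2),'F',np.array(s['force']).round(1),'T',np.array(s['torque']).round(2),'w',round(s['width'],1),'j7',round(s['qpos'][6],2))
    print('shift units',(Rc.inv().apply(np.array(p)-pos)/40).round(3),'turn units',(np.degrees((Rc.inv()*Rt).as_rotvec())/5).round(2))
E
python3 -c "
from h import *
go([466.5,-163,60],77.5)"
```

```text
t 3.63 pos [ 484.03 -137.94  229.94] rpy deg [-9.065e+01  4.000e-02  4.969e+01] F [ 0.1 -0.1 -0.1] T [-0.03  0.   -0.03] w 85.1 j7 0.71
shift units [-0.758  4.25  -0.023] turn units [ 0.13 -5.56 -0.04]
```

Request:
apply_moves(commands=[[[0, 0.7, 0, 0, -0.9, 0], [0, 0.7, 0, 0, -0.9, 0], [0, 0.7, 0, 0, -0.9, 0], [0, 0.7, 0, 0, -0.9, 0], [0, 0.7, 0, 0, -0.9, 0], [0, 0.4, 0, 0, -0.6, 0], [0, 0, 0, 0, 0, 0]]])

```text
clock: 4.22
eef_pos: [490.2, -141.7, 70.7]
tool_rot: [-1.591, 0.006, 1.335]
force: [-0.5, 0.8, 0.5]
width: 84.9
```

```bash
python3 -c "
from h import *
go([466.5,-163,40],77.5)"
```

```text
t 4.22 pos [ 490.22 -141.7    70.68] rpy deg [-91.16   0.34  76.47] F [-0.5  0.8  0.5] T [0.   0.04 0.09] w 84.9 j7 0.85
shift units [-0.652  0.762  0.468] turn units [ 0.23 -0.2  -0.07]
```

Request:
apply_moves(commands=[[[-0.33, 0.38, 0.23, 0.12, -0.1, -0.03], [-0.33, 0.38, 0.23, 0.1, -0.1, -0.03], [0, 0, 0, 0, 0, 0], [0, 0, 0, 0, 0, 0]]])

```text
clock: 4.55
eef_pos: [468.8, -163.3, 41.1]
tool_rot: [-1.575, -0.0, 1.348]
force: [0.7, -0.1, 0.1]
width: 85.0
```

```bash
python3 -c "
from h import *
go([466.5,-163,4],77.5)
d=cam('scene'); save('g1.png',d['image'][170:290,100:230],5)"
```

```text
t 4.55 pos [ 468.77 -163.35   41.14] rpy deg [-90.22  -0.    77.25] F [ 0.7 -0.1  0.1] T [ 0.06 -0.03  0.01] w 85.0 j7 0.86
shift units [-0.004  0.928  0.061] turn units [ 0.04 -0.05  0.  ]
```

View pics/g1.png

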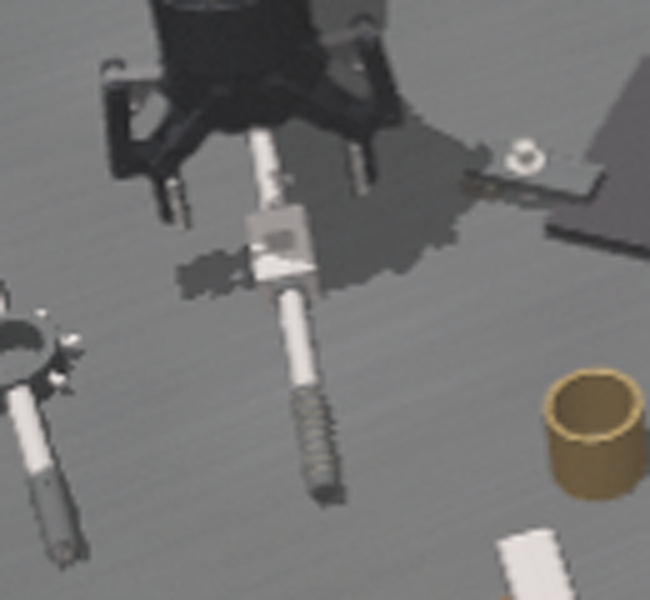

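Request:
apply_moves(commands=[[[0, 0.31, 0.02, 0, 0, 0], [0, 0.31, 0.02, 0, 0, 0], [0, 0.28, 0.02, 0, 0, 0], [0, 0, 0, 0, 0, 0], [0, 0, 0, 0, 0, 0]]])

```text
clock: 5.02
eef_pos: [475.6, -161.2, 11.6]
tool_rot: [-1.591, -0.001, 1.347]
force: [0.1, 0.3, 0.2]
width: 84.9
```

Request:
apply_moves(commands=[[[0, 0, 0, 0, 0, 0], [0, 0, 0, 0, 0, 0], [0, 0, 0, 0, 0, 0], [0, 0, 0, 0, 0, 0], [0, 0, 0, 0, 0, 0], [0, 0, 0, 0, 0, 0], [0, 0, 0, 0, 0, 0], [0, 0, 0, 0, 0, 0]]], claw=15)

```text
clock: 5.68
eef_pos: [478.7, -162.3, 16.1]
tool_rot: [-1.598, 0.001, 1.345]
force: [-0.2, -0.1, -0.5]
width: 28.2
```

```bash
python3 -c "
from h import *
go([None,None,190],77.5)"
```

```text
t 5.68 pos [ 478.68 -162.28   16.14] rpy deg [-9.157e+01  4.000e-02  7.708e+01] F [-0.2 -0.1 -0.5] T [-0.02 -0.01 -0.01] w 28.2 j7 0.8
shift units [-3.000e-03 -4.345e+00 -1.190e-01] turn units [ 0.31 -0.08 -0.01]
```

Request:
apply_moves(commands=[[[0, 0.014, 0.01, 0.06, 0, 0], [0, 0.014, 0.01, 0.06, 0, 0], [0, 0.014, 0.01, 0.06, 0, 0], [0, 0.014, 0.01, 0.06, 0, 0], [0, 0.014, 0.01, 0.06, 0, 0]]], claw=60)

```text
clock: 6.1
eef_pos: [476.9, -161.1, 13.2]
tool_rot: [-1.57, -0.0, 1.346]
force: [0.0, -0.2, -0.1]
width: 60.0
```

```bash
python3 -c "
from h import *
go([466.5,-163,4],77.5)"
```

```text
t 6.1 pos [ 476.86 -161.11   13.16] rpy deg [-8.995e+01 -1.000e-02  7.711e+01] F [ 0.  -0.2 -0.1] T [-0.01 -0.07  0.02] w 60.0 j7 0.82
shift units [-0.104  0.229  0.242] turn units [-0.01 -0.08  0.  ]
```

Request:
apply_moves(commands=[[[-0.05, 0.1, 0.13, 0, -0.04, 0], [-0.05, 0.1, 0.13, 0, -0.04, 0], [0, 0.02, 0.01, 0, 0, 0], [0, 0.01, 0.005, 0, 0, 0]]])

```text
clock: 6.43
eef_pos: [463.9, -162.7, 2.8]
tool_rot: [-1.569, -0.001, 1.353]
force: [-0.2, 0.4, -0.4]
width: 59.7
```

```bash
python3 -c "
from h import *
go([466.5,-163,4],77.5)"
```

```text
t 6.43 pos [ 463.93 -162.72    2.81] rpy deg [-8.990e+01 -4.000e-02  7.753e+01] F [-0.2  0.4 -0.4] T [-0.    0.01 -0.04] w 59.7 j7 0.8
shift units [ 0.007 -0.03  -0.064] turn units [-0.02  0.01  0.01]
```

Request:
apply_moves(commands=[[[0, -0.02, -0.05, 0, 0, 0], [0, 0, 0, 0, 0, 0], [0, 0, 0, 0, 0, 0]]])

```text
clock: 6.68
eef_pos: [465.4, -163.1, 3.4]
tool_rot: [-1.568, -0.0, 1.353]
force: [0.5, -0.0, 0.6]
width: 59.8
```

Request:
apply_moves(commands=[[[0, 0, 0, 0, 0, 0], [0, 0, 0, 0, 0, 0], [0, 0, 0, 0, 0, 0], [0, 0, 0, 0, 0, 0], [0, 0, 0, 0, 0, 0]]], claw=15)

```text
clock: 7.1
eef_pos: [466.6, -161.9, 4.1]
tool_rot: [-1.57, -0.002, 1.355]
force: [0.4, -0.6, -0.1]
width: 29.1
```

```bash
python3 -c "
from h import *
go([466.5,-163,190],77.5)"
```

```text
t 7.1 pos [ 466.56 -161.87    4.06] rpy deg [-89.95  -0.12  77.61] F [ 0.4 -0.6 -0.1] T [ 0.08 -0.03  0.  ] w 29.1 j7 0.81
shift units [-0.018 -4.648 -0.   ] turn units [-0.01  0.02  0.02]
```

Request:
apply_moves(commands=[[[0, -0.2, 0, 0, 0, 0], [0, -0.4, 0, 0, 0, 0], [0, -0.6, 0, 0, 0, 0], [0, -0.8, 0, 0, 0, 0], [0, -0.8, 0, 0, 0, 0], [0, -0.8, 0, 0, 0, 0], [0, -0.6, 0, 0, 0, 0], [0, -0.3, 0, 0, 0, 0]]])

```text
clock: 7.77
eef_pos: [459.0, -161.7, 188.0]
tool_rot: [-1.548, -0.002, 1.357]
force: [0.5, 0.0, -5.6]
width: 28.6
```

```bash
python3 -c "
from h import *
go([526.5,85.5,190],116)
for n in('top','scene'):
  d=cam(n); np.save(n+'1.npy',d['image'])
im=d['image']; save('g2.png',im[100:290,100:290],3)"
```

```text
t 7.77 pos [ 459.03 -161.68  188.04] rpy deg [-88.71  -0.11  77.72] F [ 0.5  0.  -5.6] T [-0.03 -0.09 -0.  ] w 28.6 j7 1.11
shift units [ 6.397 -0.044 -0.333] turn units [-0.24 -7.65  0.11]
```

View pics/g2.png

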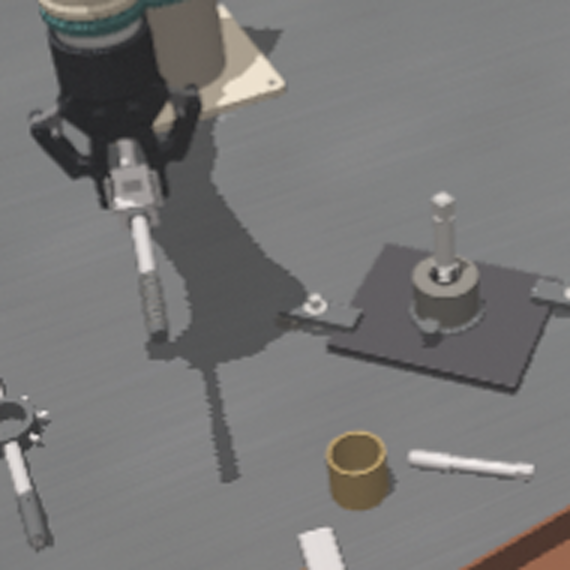

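Request:
apply_moves(commands=[[[0.3, 0, -0.02, -0.03, 0, 0], [0.6, 0, -0.04, -0.03, 0, 0], [0.9, 0, -0.04, -0.03, 0, 0], [0.9, 0, -0.04, -0.03, 0, 0], [0.9, 0, -0.04, -0.03, 0, 0], [0.9, 0, -0.04, -0.03, 0, 0], [0.9, 0, -0.04, -0.03, 0, 0], [0.6, 0, -0.04, -0.03, 0, 0]]])

```text
clock: 8.53
eef_pos: [514.6, 74.1, 173.7]
tool_rot: [-1.547, 0.007, 1.34]
force: [0.9, -0.3, -4.6]
width: 28.8
```

Request:
apply_moves(commands=[[[0, 0, 0, 0, -0.5, 0], [0, 0, 0, 0, -0.9, 0], [0, 0, 0, 0, -1, 0], [0, 0, 0, 0, -1, 0], [0, 0, 0, 0, -1, 0], [0, 0, 0, 0, -1, 0], [0, 0, 0, 0, -0.9, 0], [0, 0, 0, 0, -0.6, 0]]])

```text
clock: 9.2
eef_pos: [502.4, 94.4, 159.9]
tool_rot: [-1.528, -0.025, 1.998]
force: [-0.4, -0.2, -4.8]
width: 28.9
```

```bash
python3 -c "
from h import *
go([526.5,85.5,190],116)"
```

```text
t 9.2 pos [502.44  94.38 159.87] rpy deg [-87.56  -1.43 114.46] F [-0.4 -0.2 -4.8] T [-0.02 -0.11  0.  ] w 28.9 j7 1.12
shift units [-0.432 -0.783 -0.423] turn units [-0.48 -0.3   0.29]
```

Request:
apply_moves(commands=[[[-0.15, -0.3, -0.15, -0.17, -0.1, 0.1], [-0.15, -0.3, -0.15, -0.17, -0.1, 0.1], [-0.15, -0.3, -0.15, -0.17, -0.1, 0.1], [0, -0.04, -0.02, 0, 0, 0.02], [0, -0.04, -0.02, 0, 0, 0.02]]])

```text
clock: 9.62
eef_pos: [527.7, 87.2, 197.2]
tool_rot: [-1.569, 0.003, 2.028]
force: [-0.5, 0.0, -5.2]
width: 28.6
```

```bash
python3 -c "
from h import *
go([526.5,85.5,190],116);print(readout.read_state()['qpos'])"
```

```text
t 9.62 pos [527.74  87.17 197.2 ] rpy deg [-89.88   0.17 116.18] F [-0.5  0.  -5.2] T [-0.02  0.02 -0.  ] w 28.6 j7 1.19
shift units [-0.023  0.18   0.046] turn units [-0.02  0.04 -0.03]
[ 0.34961062  0.65229846 -0.89468011  1.86006636  0.62959508  0.94186445
  1.19064487]
```

```bash
python3 -c "
from h import *
d=cam('scene'); np.save('s2.npy',d['image'])
s=readout.read_state(); print(s['eef_pos'].round(2))
u=proj(d,[526.5,85.5,217]);print(u, proj(d,[526.5,85.5,146]))
x,y=int(u[0]),int(u[1]); print(x-30,y-25)
im=d['image'][y-25:y+35,x-30:x+40]; save('g3.png',cv2.resize(im,None,fx=9,fy=9,interpolation=cv2.INTER_NEAREST))"
```

```text
[528.46  87.6  197.75]
[245.94487632 143.58597298] [246.82403276 165.80053914]
215 118
```

View pics/g3.png

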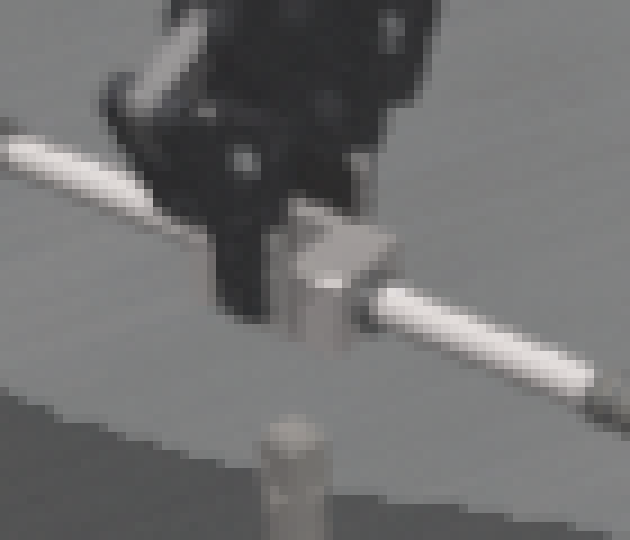

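Run:
```python
from h import *
d=cam('scene'); im=np.load('s2.npy'); g=cv2.cvtColor(im,cv2.COLOR_RGB2GRAY).astype(np.float32)
c=np.array([528.0,87.3,197.5-4.06+12]); a=np.radians(26.2); e=np.array([np.cos(a),np.sin(a),0]); n=np.array([-e[1],e[0],0])
for s0 in(-1,1):
    L=np.arange(14,186,4); prof=[]
    for l in L:
        best=[]
        for w in range(-14,15,2):
            u=proj(d,c+s0*l*e+np.array([0,0,w])); best.append(cv2.getRectSubPix(g,(1,1),(float(u[0]),float(u[1])))[0,0])
        prof.append((round(float(max(best)))))
    print(s0,list(zip(L.tolist(),prof)))
    for l in (60,80,):
        b=[]
        for w in range(-14,15,1):
            u=proj(d,c+s0*l*e+np.array([0,0,w])); b.append(round(float(cv2.getRectSubPix(g,(1,1),(float(u[0]),float(u[1])))[0,0])))
        print(l,b)
cs=[proj(d,c+sx*26*e+sy*15*n+np.array([0,0,z])) for sx in(-1,1) for sy in(-1,1) for z in(-12,12)]
print(((np.array(cs)-[215,118])*9+4.5).round())
```

```text
-1 [(14, 50), (18, 52), (22, 51), (26, 55), (30, 115), (34, 131), (38, 128), (42, 138), (46, 142), (50, 154), (54, 202), (58, 213), (62, 215), (66, 218), (70, 215), (74, 222), (78, 214), (82, 217), (86, 215), (90, 211), (94, 214), (98, 205), (102, 189), (106, 129), (110, 127), (114, 126), (118, 127), (122, 126), (126, 126), (130, 126), (134, 129), (138, 128), (142, 128), (146, 127), (150, 126), (154, 126), (158, 127), (162, 126), (166, 127), (170, 128), (174, 128), (178, 188), (182, 219)]
60 [132, 131, 131, 130, 128, 125, 121, 118, 126, 133, 141, 153, 167, 180, 189, 198, 206, 211, 213, 216, 213, 203, 193, 181, 164, 147, 133, 128, 122]
80 [131, 131, 131, 129, 126, 124, 123, 122, 121, 127, 140, 153, 166, 177, 188, 199, 204, 210, 216, 215, 214, 214, 199, 180, 162, 150, 141, 131, 127]
1 [(14, 189), (18, 162), (22, 154), (26, 149), (30, 172), (34, 217), (38, 218), (42, 217), (46, 218), (50, 216), (54, 218), (58, 218), (62, 218), (66, 218), (70, 219), (74, 220), (78, 217), (82, 220), (86, 221), (90, 219), (94, 218), (98, 204), (102, 148), (106, 131), (110, 129), (114, 132), (118, 131), (122, 133), (126, 134), (130, 136), (134, 134), (138, 134), (142, 136), (146, 131), (150, 133), (154, 128), (158, 141), (162, 129), (166, 130), (170, 130), (174, 131), (178, 131), (182, 130)]
60 [128, 128, 127, 126, 122, 118, 115, 122, 128, 135, 149, 163, 177, 187, 196, 205, 210, 215, 219, 217, 211, 205, 192, 174, 156, 144, 137, 130, 127]
80 [127, 127, 127, 124, 120, 117, 119, 122, 125, 137, 151, 166, 178, 188, 198, 206, 211, 217, 218, 214, 211, 201, 183, 165, 150, 141, 133, 127, 128]
[[188. 299.]
 [185. 230.]
 [252. 248.]
 [249. 179.]
 [337. 361.]
 [335. 292.]
 [400. 308.]
 [398. 239.]]
```

Request:
apply_moves(commands=[[[-0.01, 0.2, 0.01, 0, 0.02, 0], [-0.01, 0.3, 0.01, 0, 0.02, 0], [0, 0.3, 0, 0, 0, 0], [0, 0.1, 0, 0, 0, 0], [0, -0.02, 0, 0, 0, 0]]])

```text
clock: 10.13
eef_pos: [525.8, 85.5, 156.9]
tool_rot: [-1.566, 0.003, 2.024]
force: [0.2, 0.1, -4.7]
width: 28.8
```

```bash
python3 -c "
from h import *
go([527.8,86.1,154],116)"
```

```text
t 10.13 pos [525.75  85.54 156.91] rpy deg [-89.72   0.16 115.96] F [ 0.2  0.1 -4.7] T [0.06 0.02 0.04] w 28.8 j7 1.14
shift units [-0.01   0.072 -0.052] turn units [-0.06 -0.01 -0.03]
```

Request:
apply_moves(commands=[[[-0.01, 0, -0.05, -0.04, 0, 0], [0, 0, -0.01, 0, 0, 0], [0, 0, -0.01, 0, 0, 0]]])

```text
clock: 10.38
eef_pos: [527.7, 86.6, 155.5]
tool_rot: [-1.567, 0.001, 2.024]
force: [-0.6, 0.4, -3.7]
width: 28.5
```

Request:
apply_moves(commands=[[[0, 0.02, -0.01, 0, 0, 0], [0, 0.02, -0.01, 0, 0, 0]]])

```text
clock: 10.55
eef_pos: [529.2, 87.3, 154.4]
tool_rot: [-1.569, 0.002, 2.024]
force: [0.2, 0.4, -4.6]
width: 28.9
```

```bash
python3 -c "
from h import *
go([527.8,86.1,148],116)"
```

```text
t 10.55 pos [529.15  87.26 154.45] rpy deg [-8.9870e+01  9.0000e-02  1.1598e+02] F [ 0.2  0.4 -4.6] T [ 0.03  0.01 -0.02] w 28.9 j7 1.13
shift units [-0.011  0.161  0.043] turn units [-0.03 -0.   -0.02]
```

Request:
apply_moves(commands=[[[-0.01, 0.04, 0.03, 0, 0, 0], [0, 0.04, 0, 0, 0, 0]]])

```text
clock: 10.72
eef_pos: [528.8, 86.5, 151.6]
tool_rot: [-1.57, 0.002, 2.024]
force: [-0.0, -0.5, -5.3]
width: 28.9
```

Request:
apply_moves(commands=[[[0, 0.03, 0, 0, 0, 0], [0, 0.03, 0, 0, 0, 0]]])

```text
clock: 10.88
eef_pos: [529.0, 86.5, 149.4]
tool_rot: [-1.571, 0.002, 2.024]
force: [-1.1, -0.5, 6.0]
width: 28.8
```

```bash
python3 -c "
from h import *
go([527.8,86.1,146],116)"
```

```text
t 10.88 pos [528.96  86.48 149.39] rpy deg [-89.98   0.13 115.96] F [-1.1 -0.5  6. ] T [-0.19  0.48 -0.  ] w 28.8 j7 1.13
shift units [0.004 0.085 0.03 ] turn units [-0.   -0.01 -0.03]
```

Request:
apply_moves(commands=[[[0, 0, 0.05, 0, 0, 0], [0, 0.02, 0, 0, 0, 0]]])

```text
clock: 11.05
eef_pos: [527.7, 86.0, 149.1]
tool_rot: [-1.572, 0.003, 2.024]
force: [-1.5, -0.5, -2.1]
width: 29.1
```

```bash
python3 -c "
from h import *
go([527.8,86.1,146],116)"
```

```text
t 11.05 pos [527.75  85.98 149.08] rpy deg [-90.09   0.15 115.97] F [-1.5 -0.5 -2.1] T [-0.08  0.3   0.01] w 29.1 j7 1.12
shift units [ 0.002  0.077 -0.002] turn units [ 0.02 -0.01 -0.03]
```

Request:
apply_moves(commands=[[[0, 0.01, 0.03, 0, 0, 0], [0, 0.03, 0, 0, 0, 0]]])

```text
clock: 11.22
eef_pos: [526.6, 85.7, 147.8]
tool_rot: [-1.573, 0.003, 2.024]
force: [-1.7, 0.9, 1.8]
width: 28.8
```

```bash
python3 -c "
from h import *
go([527.8,86.1,146],116)"
```

```text
t 11.22 pos [526.62  85.66 147.75] rpy deg [-90.12   0.14 115.97] F [-1.7  0.9  1.8] T [-0.02  0.51  0.03] w 28.8 j7 1.12
shift units [-0.003  0.044 -0.031] turn units [ 0.02 -0.01 -0.03]
```

Request:
apply_moves(commands=[[[0, 0.01, 0.03, 0, 0, 0], [0, 0.03, 0, 0, 0, 0]]])

```text
clock: 11.38
eef_pos: [525.5, 86.0, 146.5]
tool_rot: [-1.574, 0.002, 2.024]
force: [-2.0, -1.3, 6.6]
width: 28.6
```

```bash
python3 -c "
from h import *
go([527.8,86.1,146],116)"
```

```text
t 11.38 pos [525.48  85.96 146.52] rpy deg [-9.0190e+01  1.0000e-01  1.1599e+02] F [-2.  -1.3  6.6] T [-0.14  0.67  0.01] w 28.6 j7 1.12
shift units [-0.022  0.013 -0.054] turn units [ 0.04 -0.   -0.02]
```

Request:
apply_moves(commands=[[[0, 0, 0.03, 0, 0, 0], [0, 0.03, 0, 0, 0, 0]]])

```text
clock: 11.55
eef_pos: [524.9, 86.1, 145.6]
tool_rot: [-1.576, 0.001, 2.025]
force: [-0.5, 0.5, -1.9]
width: 28.8
```

```bash
python3 -c "
from h import *
go([527.8,86.1,146],116)"
```

```text
t 11.55 pos [524.9   86.06 145.58] rpy deg [-9.0290e+01  8.0000e-02  1.1601e+02] F [-0.5  0.5 -1.9] T [ 0.25  0.21 -0.02] w 28.8 j7 1.12
shift units [-0.031 -0.01  -0.066] turn units [ 0.06  0.   -0.02]
```

Request:
apply_moves(commands=[[[0, 0.05, 0, -0.05, 0, 0], [0, 0.03, 0, 0, 0, 0]]])

```text
clock: 11.72
eef_pos: [524.9, 86.3, 142.6]
tool_rot: [-1.581, 0.002, 2.025]
force: [-1.2, -0.1, 5.0]
width: 29.1
```

```bash
python3 -c "
from h import *
go([527.8,86.1,146],116)"
```

```text
t 11.72 pos [524.87  86.3  142.55] rpy deg [-9.057e+01  9.000e-02  1.160e+02] F [-1.2 -0.1  5. ] T [-0.06  0.41 -0.06] w 29.1 j7 1.11
shift units [-0.037 -0.085 -0.065] turn units [ 0.11  0.   -0.02]
```

Request:
apply_moves(commands=[[[0, 0.05, 0.01, 0.1, 0, 0], [0, 0.05, 0, 0, 0, 0], [0, 0.04, 0, 0, 0, 0]]])

```text
clock: 11.97
eef_pos: [525.0, 86.3, 139.1]
tool_rot: [-1.573, 0.004, 2.023]
force: [-3.7, -0.8, 12.0]
width: 28.5
```

```bash
python3 -c "
from h import *
go([527.8,86.1,130],116)"
```

```text
t 11.97 pos [524.98  86.35 139.1 ] rpy deg [-90.11   0.21 115.94] F [-3.7 -0.8 12. ] T [-0.33  0.91 -0.12] w 28.5 j7 1.1
shift units [-0.036  0.228 -0.06 ] turn units [ 0.02 -0.01 -0.04]
```

Request:
apply_moves(commands=[[[0, 0, 0.03, 0, 0, 0], [0, 0.05, 0.01, 0, 0, 0]]])

```text
clock: 12.13
eef_pos: [524.9, 86.3, 138.1]
tool_rot: [-1.576, 0.004, 2.023]
force: [-3.4, -1.3, 14.9]
width: 29.2
```

```bash
python3 -c "
from h import *
go([527.8,86.1,130],116)"
```

```text
t 12.13 pos [524.92  86.31 138.07] rpy deg [-90.29   0.24 115.9 ] F [-3.4 -1.3 14.9] T [-0.23  0.84 -0.17] w 29.2 j7 1.1
shift units [-0.035  0.202 -0.061] turn units [ 0.06 -0.02 -0.05]
```

Request:
apply_moves(commands=[[[0, 0.02, 0.02, 0.05, 0.4, 0], [0, 0.06, 0.01, 0, 0.2, 0], [0, 0.05, 0, 0, 0, 0]]])

```text
clock: 12.38
eef_pos: [524.9, 86.3, 133.2]
tool_rot: [-1.574, 0.004, 1.968]
force: [-0.5, 1.3, -0.9]
width: 28.6
```

```bash
python3 -c "
from h import *
go([527.8,86.1,130],116)"
```

```text
t 12.38 pos [524.88  86.25 133.17] rpy deg [-90.21   0.25 112.79] F [-0.5  1.3 -0.9] T [ 0.19  0.06 -0.05] w 28.6 j7 1.05
shift units [-0.031  0.08  -0.066] turn units [ 0.04 -0.64 -0.05]
```

Request:
apply_moves(commands=[[[0, 0.04, 0.005, 0.03, 0.1, 0], [0, 0.04, 0, 0, 0, 0], [0, 0.02, 0, 0, 0, 0]]])

```text
clock: 12.63
eef_pos: [525.0, 86.2, 129.2]
tool_rot: [-1.572, 0.005, 1.96]
force: [-5.2, -1.6, 17.6]
width: 28.7
```

```bash
python3 -c "
from h import *
go([527.8,86.1,130],116)"
```

```text
t 12.63 pos [524.97  86.24 129.21] rpy deg [-90.05   0.3  112.32] F [-5.2 -1.6 17.6] T [-0.29  0.97 -0.06] w 28.7 j7 1.04
shift units [-0.03  -0.02  -0.064] turn units [ 0.01 -0.74 -0.06]
```

Request:
apply_moves(commands=[[[0, -0.01, 0, 0, 0, 0], [0, -0.005, 0, 0, 0, 0], [0, 0, 0, 0, 0, 0]]])

```text
clock: 12.88
eef_pos: [524.8, 86.3, 129.7]
tool_rot: [-1.571, 0.005, 1.962]
force: [-0.4, -0.0, 2.7]
width: 28.8
```

```bash
python3 -c "
from h import *
go([527.8,86.1,130],116)"
```

```text
t 12.88 pos [524.85  86.26 129.67] rpy deg [-90.03   0.31 112.39] F [-0.4 -0.   2.7] T [ 0.09  0.07 -0.02] w 28.8 j7 1.04
shift units [-0.032 -0.008 -0.067] turn units [ 0.   -0.72 -0.06]
```

Request:
apply_moves(commands=[[[0, 0, 0, 0, 0.5, 0], [0, 0, 0, 0, 0.5, 0], [0, 0, 0, 0, 0.5, 0], [0, 0, 0, 0, 0.5, 0]]])

```text
clock: 13.22
eef_pos: [524.9, 86.1, 129.7]
tool_rot: [-1.572, 0.005, 1.781]
force: [-0.8, -0.2, 0.5]
width: 28.8
```

```bash
python3 -c "
from h import *
go([527.8,86.1,130],116)"
```

```text
t 13.22 pos [524.88  86.07 129.69] rpy deg [-90.07   0.31 102.07] F [-0.8 -0.2  0.5] T [0.12 0.05 0.01] w 28.8 j7 0.89
shift units [-0.015 -0.008 -0.072] turn units [ 0.01 -2.79 -0.06]
```

Request:
apply_moves(commands=[[[0, 0, 0, 0, 0.5, 0], [0, 0, 0, 0, 0.5, 0], [0, 0.001, 0, 0, 0.6, 0], [0, 0.001, 0, 0, 0.7, 0], [0, 0.001, 0, 0, 0.8, 0], [0, 0.001, 0, 0, 0.8, 0], [0, 0.001, 0, 0, 0.8, 0], [0, 0.001, 0, 0, 0.8, 0]]])

```text
clock: 13.88
eef_pos: [524.9, 86.0, 129.5]
tool_rot: [-1.576, 0.006, 1.291]
force: [-0.6, 0.2, 1.3]
width: 28.5
```

```bash
python3 -c "
from h import *
go([527.8,86.1,130],90)"
```

```text
t 13.88 pos [524.91  86.04 129.54] rpy deg [-90.3    0.34  73.96] F [-0.6  0.2  1.3] T [0.1  0.09 0.46] w 28.5 j7 0.5
shift units [ 0.021 -0.011 -0.069] turn units [ 0.05 -3.21 -0.08]
```

Request:
apply_moves(commands=[[[0, 0.001, 0, 0.01, 0.9, -0.01], [0, 0.001, 0, 0.01, 0.9, -0.01], [0, 0.001, 0, 0.01, 0.9, -0.01], [0, 0.001, 0, 0.01, 0.9, -0.01], [0, 0.001, 0, 0.01, 0.9, -0.01], [0, 0.001, 0, 0.01, 0.9, -0.01], [0, 0.001, 0, 0.01, 0.9, -0.01], [0, 0.001, 0, 0.01, 0.9, -0.01]]])

```text
clock: 14.55
eef_pos: [524.8, 85.9, 129.3]
tool_rot: [-1.573, -0.001, 0.648]
force: [-0.3, -0.5, 1.3]
width: 28.9
```

```bash
python3 -c "
from h import *
go([525,86.1,129],0)"
```

```text
t 14.55 pos [524.78  85.87 129.25] rpy deg [-9.012e+01 -7.000e-02  3.711e+01] F [-0.3 -0.5  1.3] T [0.01 0.1  0.4 ] w 28.9 j7 0.01
shift units [0.008 0.006 0.001] turn units [0.02 7.42 0.02]
```

Request:
apply_moves(commands=[[[0, 0.001, 0, 0, 0.9, 0], [0, 0.001, 0, 0, 0.9, 0], [0, 0.001, 0, 0, 0.9, 0], [0, 0.001, 0, 0, 0.9, 0], [0, 0.001, 0, 0, 0.9, 0], [0, 0.001, 0, 0, 0.9, 0], [0, 0.001, 0, 0, 0.9, 0], [0, 0.001, 0, 0, 0.9, 0]]])

```text
clock: 15.22
eef_pos: [524.6, 85.8, 129.0]
tool_rot: [-1.575, -0.002, 0.005]
force: [-0.1, 0.0, 0.3]
width: 28.8
```

```bash
python3 -c "
from h import *
go([525,86.1,129],0);print(readout.read_state()['qpos'].round(2))"
```

```text
t 15.22 pos [524.59  85.79 128.99] rpy deg [-90.26  -0.13   0.27] F [-0.1  0.   0.3] T [0.12 0.03 0.47] w 28.8 j7 -0.47
shift units [ 0.01  -0.     0.008] turn units [0.05 0.05 0.03]
[-0.05  0.61 -0.25  1.94  0.26  0.62 -0.47]
```

Request:
apply_moves(commands=[[[0, 0.001, 0, 0, 0.9, 0], [0, 0.001, 0, 0, 0.9, 0], [0, 0.001, 0, 0, 0.9, 0], [0, 0.001, 0, 0, 0.9, 0], [0, 0.001, 0, 0, 0.9, 0], [0, 0.001, 0, 0, 0.9, 0], [0, 0.001, 0, 0, 0.9, 0], [0, 0.001, 0, 0, 0.9, 0]]])

```text
clock: 15.88
eef_pos: [524.4, 85.8, 128.8]
tool_rot: [-1.576, -0.006, -0.638]
force: [1.4, -0.6, 2.0]
width: 29.0
```

```bash
python3 -c "
from h import *
go([525,86.1,129],-81);print(readout.read_state()['qpos'].round(2))"
```

```text
t 15.88 pos [524.42  85.82 128.76] rpy deg [-90.3   -0.36 -36.56] F [ 1.4 -0.6  2. ] T [0.11 0.07 0.44] w 29.0 j7 -0.94
shift units [ 0.008 -0.006  0.014] turn units [0.03 8.89 0.09]
[-0.18  0.6  -0.07  1.95  0.08  0.59 -0.94]
```

Request:
apply_moves(commands=[[[0, 0, 0.001, 0, 1, 0.01], [0, 0, 0.001, 0, 1, 0.01], [0, 0, 0.001, 0, 1, 0.01], [0, 0, 0.001, 0, 1, 0.01], [0, 0, 0.001, 0, 1, 0.01], [0, 0, 0.001, 0, 1, 0.01], [0, 0, 0.001, 0, 0.9, 0.01], [0, 0, 0.001, 0, 0.7, 0.01]]])

```text
clock: 16.55
eef_pos: [524.3, 86.0, 128.5]
tool_rot: [-1.575, -0.004, -1.318]
force: [-0.0, -1.2, 1.6]
width: 28.8
```

Request:
apply_moves(commands=[[[0, 0, 0, 0, 0.3, 0], [0, 0, 0, 0, 0, 0], [0, 0, 0, 0, 0, 0], [0, 0, 0, 0, 0, 0]]])

```text
clock: 16.88
eef_pos: [524.3, 86.0, 128.5]
tool_rot: [-1.576, -0.006, -1.341]
force: [0.5, 0.4, 1.9]
width: 28.4
```

```bash
python3 -c "
from h import *
go([525,86.1,129],-81);print(readout.read_state()['qpos'].round(2))"
```

```text
t 16.88 pos [524.28  86.02 128.46] rpy deg [-90.29  -0.33 -76.81] F [0.5 0.4 1.9] T [ 0.12 -0.02  0.29] w 28.4 j7 -1.44
shift units [ 0.002 -0.014  0.018] turn units [0.06 0.84 0.07]
[-0.31  0.61  0.13  1.95 -0.12  0.6  -1.44]
```

Request:
apply_moves(commands=[[[0, 0, 0, 0, -0.5, 0], [0, 0, 0, 0, -0.7, 0], [0, 0, 0, 0, -0.9, 0], [0, -0.001, 0, 0, -0.9, 0], [0, -0.001, 0, 0, -0.9, 0], [0, -0.001, 0, 0, -0.9, 0], [0, -0.001, 0, 0, -0.9, 0], [0, -0.001, 0, 0, -0.9, 0]]])

```text
clock: 17.55
eef_pos: [524.4, 85.9, 128.6]
tool_rot: [-1.576, 0.0, -0.747]
force: [0.2, 0.3, 0.5]
width: 28.7
```

```bash
python3 -c "
from h import *
go([524.5,85.9,129],26)"
```

```text
t 17.55 pos [524.39  85.85 128.61] rpy deg [-9.031e+01  2.000e-02 -4.278e+01] F [0.2 0.3 0.5] T [ 0.11 -0.05 -0.41] w 28.7 j7 -1.01
shift units [ 0.001 -0.01   0.003] turn units [  0.05 -13.76  -0.04]
```

Request:
apply_moves(commands=[[[0, -0.001, 0, 0, -0.9, 0], [0, -0.001, 0, 0, -0.9, 0], [0, -0.001, 0, 0, -0.9, 0], [0, -0.001, 0, 0, -0.9, 0], [0, -0.001, 0, 0, -0.9, 0], [0, -0.001, 0, 0, -0.9, 0], [0, -0.001, 0, 0, -0.9, 0], [0, -0.001, 0, 0, -0.9, 0]]])

```text
clock: 18.22
eef_pos: [524.6, 85.8, 128.9]
tool_rot: [-1.569, 0.005, -0.103]
force: [0.3, 1.5, 1.0]
width: 28.7
```

```bash
python3 -c "
from h import *
go([524.5,85.9,129],26)"
```

```text
t 18.22 pos [524.57  85.83 128.86] rpy deg [-89.89   0.27  -5.89] F [0.3 1.5 1. ] T [ 0.06 -0.11 -0.45] w 28.7 j7 -0.54
shift units [-0.002 -0.003  0.002] turn units [-0.04 -6.38 -0.05]
```

Request:
apply_moves(commands=[[[0, -0.001, 0, 0, -0.9, 0], [0, -0.001, 0, 0, -0.9, 0], [0, -0.001, 0, 0, -0.9, 0], [0, -0.001, 0, 0, -0.9, 0], [0, -0.001, 0, 0, -0.9, 0], [0, -0.001, 0, 0, -0.8, 0], [0, 0, 0, 0, -0.4, 0]]])

```text
clock: 18.8
eef_pos: [524.7, 85.9, 129.0]
tool_rot: [-1.561, 0.001, 0.408]
force: [-0.7, 1.5, 1.6]
width: 28.7
```

Request:
apply_moves(commands=[[[0, 0, 0, 0, -0.1, 0], [0, 0, 0, 0, 0, 0], [0, 0, 0, 0, 0, 0]]])

```text
clock: 19.05
eef_pos: [524.7, 85.9, 129.1]
tool_rot: [-1.559, 0.001, 0.413]
force: [0.5, 1.8, 0.9]
width: 28.8
```

```bash
python3 -c "
from h import *
go([524.5,85.9,129],-143)"
```

```text
t 19.05 pos [524.71  85.88 129.05] rpy deg [-8.933e+01  5.000e-02  2.365e+01] F [0.5 1.8 0.9] T [ 0.08 -0.05 -0.37] w 28.8 j7 -0.15
shift units [-0.005  0.001  0.002] turn units [-1.000e-02  3.333e+01 -2.000e-01]
```

Request:
apply_moves(commands=[[[0, 0, 0, -0.03, 0.5, 0], [0, 0, 0, -0.03, 0.7, 0], [0, 0, 0, -0.03, 0.9, 0], [0, 0.001, 0, -0.03, 0.9, 0], [0, 0.001, 0, 0, 0.9, 0], [0, 0.001, 0, 0, 0.9, 0], [0, 0.001, 0, 0, 0.9, 0], [0, 0.001, 0, 0, 0.9, 0]]])

```text
clock: 19.72
eef_pos: [524.6, 85.8, 128.9]
tool_rot: [-1.573, 0.001, -0.181]
force: [0.2, 0.9, 0.5]
width: 28.6
```

Request:
apply_moves(commands=[[[0, 0.001, 0, 0, 0.9, 0], [0, 0.001, 0, 0, 0.9, 0], [0, 0.001, 0, 0, 0.9, 0], [0, 0.001, 0, 0, 0.9, 0], [0, 0.001, 0, 0, 0.9, 0], [0, 0.001, 0, 0, 0.9, 0], [0, 0.001, 0, 0, 0.9, 0], [0, 0.001, 0, 0, 0.9, 0]]])

```text
clock: 20.38
eef_pos: [524.4, 85.9, 128.7]
tool_rot: [-1.576, -0.005, -0.825]
force: [-0.3, -0.1, 0.6]
width: 28.6
```

```bash
python3 -c "
from h import *
go([524.4,85.9,128.5],-163)"
```

```text
t 20.38 pos [524.36  85.87 128.71] rpy deg [-90.28  -0.31 -47.26] F [-0.3 -0.1  0.6] T [0.08 0.04 0.4 ] w 28.6 j7 -1.07
shift units [0.    0.005 0.001] turn units [-0.03 23.15  0.1 ]
```

Request:
apply_moves(commands=[[[0, 0.001, 0, 0, 0.9, 0], [0, 0.001, 0, 0, 0.9, 0], [0, 0.001, 0, 0, 0.9, 0], [0, 0.001, 0, 0, 0.9, 0], [0, 0.001, 0, 0, 0.9, 0], [0, 0.001, 0, 0, 0.9, 0], [0, 0.001, 0, 0, 0.9, 0], [0, 0.001, 0, 0, 0.9, 0]]])

```text
clock: 21.05
eef_pos: [524.3, 86.0, 128.5]
tool_rot: [-1.571, -0.012, -1.469]
force: [0.2, -1.0, -0.6]
width: 28.6
```

```bash
python3 -c "
from h import *
go([524.4,85.9,128.5],-163);print(readout.read_state()['qpos'].round(2))"
```

```text
t 21.05 pos [524.26  86.03 128.45] rpy deg [-90.    -0.69 -84.15] F [ 0.2 -1.  -0.6] T [ 0.11 -0.09  0.43] w 28.6 j7 -1.53
shift units [ 0.004 -0.001  0.003] turn units [-0.1  15.77  0.12]
[-0.34  0.61  0.17  1.95 -0.16  0.59 -1.53]
```

Request:
apply_moves(commands=[[[0, 0.001, 0, 0, 0.9, 0.02], [0, 0.001, 0, 0, 0.9, 0.02], [0, 0.001, 0, 0, 0.9, 0.02], [0, 0.001, 0, 0, 0.9, 0.02], [0, 0.001, 0, 0, 0.9, 0.02], [0, 0.001, 0, 0, 0.9, 0.01], [0, 0.001, 0, 0, 0.9, 0.01], [0, 0.001, 0, 0, 0.9, 0.01]]])

```text
clock: 21.72
eef_pos: [524.4, 86.2, 128.2]
tool_rot: [-1.564, -0.002, -2.112]
force: [0.6, -0.4, 0.6]
width: 29.1
```

```bash
python3 -c "
from h import *
go([524.4,85.9,128.5],-163);print(readout.read_state()['qpos'].round(2))"
```

```text
t 21.72 pos [524.36  86.24 128.2 ] rpy deg [ -89.62   -0.14 -121.01] F [ 0.6 -0.4  0.6] T [ 0.01 -0.02  0.39] w 29.1 j7 -1.98
shift units [ 0.007 -0.008  0.005] turn units [-0.08  8.4  -0.  ]
[-0.45  0.63  0.35  1.96 -0.35  0.61 -1.98]
```

Request:
apply_moves(commands=[[[0, 0.001, 0, 0, 0.9, 0], [0, 0.001, 0, 0, 0.9, 0], [0, 0.001, 0, 0, 0.9, 0], [0, 0.001, 0, 0, 0.9, 0], [0, 0.001, 0, 0, 0.9, 0], [0, 0.001, 0, 0, 0.9, 0], [0, 0.001, 0, 0, 0.9, 0], [0, 0.001, 0, 0, 0.8, 0]]])

```text
clock: 22.38
eef_pos: [524.5, 86.3, 127.9]
tool_rot: [-1.559, 0.001, -2.747]
force: [1.3, -0.4, 0.8]
width: 28.8
```

Request:
apply_moves(commands=[[[0, 0, 0, 0, 0.4, 0], [0, 0, 0, 0, 0.1, 0], [0, 0, 0, 0, 0, 0], [0, 0, 0, 0, 0, 0]]])

```text
clock: 22.72
eef_pos: [524.5, 86.3, 127.9]
tool_rot: [-1.556, 0.0, -2.788]
force: [1.0, -0.8, -0.1]
width: 28.5
```

```bash
python3 -c "
from h import *
go([524.4,85.9,128.5],-60);print(readout.read_state()['qpos'].round(2))"
```

```text
t 22.72 pos [524.51  86.33 127.92] rpy deg [-8.9180e+01  2.0000e-02 -1.5975e+02] F [ 1.  -0.8 -0.1] T [ 0.02 -0.07  0.32] w 28.5 j7 -2.48
shift units [ 0.006 -0.014  0.009] turn units [ -0.12 -19.95   0.14]
[-0.58  0.67  0.55  1.96 -0.54  0.65 -2.48]
```

Request:
apply_moves(commands=[[[0, 0, 0, -0.03, -0.5, 0], [0, 0, 0, -0.03, -0.7, 0], [0, 0, 0, -0.03, -0.9, 0], [0, -0.001, 0, -0.03, -0.9, 0], [0, -0.001, 0, 0, -0.9, 0], [0, -0.001, 0, 0, -0.9, 0], [0, -0.001, 0, 0, -0.9, 0], [0, -0.001, 0, 0, -0.9, 0]]])

```text
clock: 23.38
eef_pos: [524.3, 86.2, 128.1]
tool_rot: [-1.569, -0.001, -2.194]
force: [0.1, 0.7, 0.3]
width: 29.0
```

Request:
apply_moves(commands=[[[0, -0.001, 0, 0, -0.9, 0], [0, -0.001, 0, 0, -0.9, 0], [0, -0.001, 0, 0, -0.9, 0], [0, -0.001, 0, 0, -0.9, 0], [0, -0.001, 0, 0, -0.9, 0], [0, -0.001, 0, 0, -0.9, 0], [0, -0.001, 0, 0, -0.9, 0], [0, -0.001, 0, 0, -0.9, 0]]])

```text
clock: 24.05
eef_pos: [524.3, 86.1, 128.3]
tool_rot: [-1.569, 0.004, -1.55]
force: [0.6, 0.5, -0.6]
width: 28.6
```

```bash
python3 -c "
from h import *
go([524.4,85.9,128.5],-60);print(readout.read_state()['qpos'].round(2))"
```

```text
t 24.05 pos [524.31  86.1  128.35] rpy deg [-89.89   0.22 -88.8 ] F [ 0.6  0.5 -0.6] T [ 0.08 -0.11 -0.45] w 28.6 j7 -1.57
shift units [ 0.005 -0.004  0.002] turn units [-0.03 -5.76 -0.04]
[-0.33  0.61  0.18  1.95 -0.19  0.59 -1.57]
```

Request:
apply_moves(commands=[[[0, -0.001, 0, 0, -0.9, 0], [0, -0.001, 0, 0, -0.9, 0], [0, -0.001, 0, 0, -0.9, 0], [0, -0.001, 0, 0, -0.9, 0], [0, -0.001, 0, 0, -0.6, 0], [0, 0, 0, 0, -0.3, 0], [0, 0, 0, 0, 0, 0], [0, 0, 0, 0, 0, 0]]])

```text
clock: 24.72
eef_pos: [524.3, 86.0, 128.5]
tool_rot: [-1.565, 0.007, -1.149]
force: [0.4, 0.3, 0.3]
width: 28.7
```

```bash
python3 -c "
from h import *
go([524.4,85.9,128.5],-60);print(readout.read_state()['qpos'].round(2))"
```

```text
t 24.72 pos [524.31  85.98 128.47] rpy deg [-89.67   0.42 -65.85] F [0.4 0.3 0.3] T [ 0.03 -0.18 -0.32] w 28.7 j7 -1.28
shift units [ 0.003 -0.001  0.001] turn units [-0.07 -1.17 -0.08]
[-0.25  0.61  0.06  1.95 -0.08  0.58 -1.28]
```

Request:
apply_moves(commands=[[[0, 0, 0, 0, 0, 0], [0, 0, 0, 0, 0, 0], [0, 0, 0, 0, 0, 0], [0, 0, 0, 0, 0, 0], [0, 0, 0, 0, 0, 0]]], claw=62)

```text
clock: 25.13
eef_pos: [523.1, 85.4, 128.1]
tool_rot: [-1.568, 0.007, -1.149]
force: [-0.0, -0.8, -0.1]
width: 62.1
```

```bash
python3 -c "
from h import *
go([524.5,86,165],-65.85)"
```

```text
t 25.13 pos [523.13  85.38 128.11] rpy deg [-89.83   0.38 -65.85] F [-0.  -0.8 -0.1] T [ 0.   -0.    0.01] w 62.1 j7 -1.28
shift units [-0.006 -0.922  0.04 ] turn units [-0.03 -0.   -0.08]
```

Request:
apply_moves(commands=[[[0, -0.2, 0, 0, 0, 0], [0, -0.3, 0, 0, 0, 0], [0, -0.3, 0, 0, 0, 0], [0, -0.15, 0, 0, 0, 0], [0, 0, 0, 0, -0.5, 0], [0, 0, 0, 0, -0.8, 0], [0, 0, 0, 0, -1, 0], [0, 0, 0, 0, -1, 0]]])

```text
clock: 25.8
eef_pos: [523.3, 85.2, 171.2]
tool_rot: [-1.565, 0.003, -0.85]
force: [-0.3, -0.2, -0.3]
width: 62.2
```

Request:
apply_moves(commands=[[[0, 0, 0, 0, -1, 0], [0, 0, 0, 0, -1, 0], [0, 0, 0, 0, -1, 0], [0, 0, 0, 0, -1, 0], [0, 0, 0, 0, -1, 0], [0, 0, 0, 0, -1, 0], [0, 0, 0, 0, -1, 0], [0, 0, 0, 0, -1, 0]]])

```text
clock: 26.47
eef_pos: [524.0, 84.6, 174.6]
tool_rot: [-1.566, -0.005, -0.116]
force: [0.1, -0.6, 0.6]
width: 62.0
```

```bash
python3 -c "
from h import *
go([524.5,86,160],114)"
```

```text
t 26.47 pos [523.98  84.56 174.65] rpy deg [-89.71  -0.29  -6.64] F [ 0.1 -0.6  0.6] T [ 0.03 -0.03  0.01] w 62.0 j7 -0.5
shift units [0.007 0.366 0.035] turn units [  0.03 -24.13   0.1 ]
```

Request:
apply_moves(commands=[[[0, 0.01, 0, 0, -1, 0], [0, 0.01, 0, 0, -1, 0], [0, 0.01, 0, 0, -1, 0], [0, 0.01, 0, 0, -1, 0], [0, 0.01, 0, 0, -1, 0], [0, 0.01, 0, 0, -1, 0], [0, 0.01, 0, 0, -1, 0], [0, 0.01, 0, 0, -1, 0]]])

```text
clock: 27.13
eef_pos: [524.8, 82.8, 174.5]
tool_rot: [-1.575, -0.008, 0.617]
force: [-0.2, -0.1, 0.4]
width: 61.9
```

Request:
apply_moves(commands=[[[0, 0.01, 0, 0, -1, 0], [0, 0.01, 0, 0, -1, 0], [0, 0.01, 0, 0, -1, 0], [0, 0.01, 0, 0, -1, 0], [0, 0.01, 0, 0, -1, 0], [0, 0.01, 0, 0, -1, 0], [0, 0.01, 0, 0, -1, 0], [0, 0.01, 0, 0, -1, 0]]])

```text
clock: 27.8
eef_pos: [525.6, 80.2, 173.9]
tool_rot: [-1.584, 0.001, 1.349]
force: [1.0, -0.2, -0.5]
width: 62.1
```

Request:
apply_moves(commands=[[[0, 0, 0, 0, -1, 0], [0, 0, 0, 0, -1, 0], [0, 0, 0, 0, -1, 0], [0, 0, 0, 0, -1, 0], [0, 0, 0, 0, -1, 0], [0, 0, 0, 0, -0.9, 0], [0, 0, 0, 0, -0.5, 0], [0, 0, 0, 0, 0, 0]]])

```text
clock: 28.47
eef_pos: [526.6, 76.8, 176.0]
tool_rot: [-1.581, 0.015, 1.935]
force: [-0.4, -0.3, 0.5]
width: 61.9
```

```bash
python3 -c "
from h import *
go([524.6,86,150],114);print(readout.read_state()['qpos'].round(2))"
```

```text
t 28.47 pos [526.56  76.76 176.02] rpy deg [-90.61   0.88 110.89] F [-0.4 -0.3  0.5] T [ 0.02  0.01 -0.02] w 61.9 j7 1.12
shift units [ 0.243  0.647 -0.03 ] turn units [ 0.12 -0.62 -0.18]
[ 0.31  0.64 -0.79  1.9   0.63  0.85  1.12]
```

Request:
apply_moves(commands=[[[0.12, 0.1, -0.01, 0.06, -0.3, -0.08], [0.11, 0.12, -0.01, 0.04, -0.25, -0.08], [0, 0.02, 0, 0, 0, 0], [0, 0, 0, 0, 0, 0]]])

```text
clock: 28.8
eef_pos: [524.0, 85.8, 165.7]
tool_rot: [-1.571, 0.002, 1.984]
force: [-0.0, -0.4, 0.2]
width: 62.2
```

```bash
python3 -c "
from h import *
go([524.6,86,128.5],114)"
```

```text
t 28.8 pos [523.98  85.8  165.72] rpy deg [-9.0030e+01  1.0000e-01  1.1366e+02] F [-0.  -0.4  0.2] T [ 0.02 -0.05  0.01] w 62.2 j7 1.15
shift units [ 0.     0.931 -0.016] turn units [ 0.01 -0.07 -0.02]
```

Request:
apply_moves(commands=[[[0, 0.2, -0.01, 0, -0.05, 0], [0, 0.25, -0.01, 0, 0, 0], [0, 0.25, 0, 0, 0, 0], [0, 0.1, 0, 0, 0, 0], [0, 0, 0, 0, 0, 0]]])

```text
clock: 29.22
eef_pos: [524.4, 86.1, 129.7]
tool_rot: [-1.57, 0.002, 1.988]
force: [0.7, -0.5, -0.6]
width: 61.8
```

```bash
python3 -c "
from h import *
go([524.6,86,128.5],114)"
```

```text
t 29.22 pos [524.39  86.05 129.68] rpy deg [-8.996e+01  1.100e-01  1.139e+02] F [ 0.7 -0.5 -0.6] T [ 0.03 -0.    0.01] w 61.8 j7 1.1
shift units [-0.003  0.029 -0.004] turn units [-0.01 -0.02 -0.02]
```

Request:
apply_moves(commands=[[[0, 0.02, 0, 0, 0, 0], [0, 0, 0, 0, 0, 0], [0, 0, 0, 0, 0, 0], [0, 0, 0, 0, 0, 0], [0, 0, 0, 0, 0, 0]]], claw=15)

```text
clock: 29.63
eef_pos: [524.0, 85.9, 128.3]
tool_rot: [-1.569, 0.002, 1.988]
force: [0.1, 0.1, -3.3]
width: 28.7
```

```bash
python3 -c "
from h import *
go([524.6,86,128.5],97)"
```

```text
t 29.63 pos [524.01  85.86 128.35] rpy deg [-8.9890e+01  1.1000e-01  1.1388e+02] F [ 0.1  0.1 -3.3] T [ 0.12 -0.05 -0.04] w 28.7 j7 1.1
shift units [-0.003 -0.004 -0.015] turn units [-0.02  3.38 -0.02]
```

Request:
apply_moves(commands=[[[0, 0, 0, 0, 0.5, 0], [0, 0, 0, 0, 0.7, 0], [0, 0, 0, 0, 0.9, 0], [0, 0, 0, 0, 0.9, 0], [0, 0.001, 0, 0, 0.9, 0], [0, 0.001, 0, 0, 0.9, 0], [0, 0.001, 0, 0, 0.9, 0], [0, 0.001, 0, 0, 0.9, 0]]])

```text
clock: 30.3
eef_pos: [523.9, 86.2, 128.3]
tool_rot: [-1.571, 0.001, 1.393]
force: [-0.6, -0.3, -1.9]
width: 28.6
```

Request:
apply_moves(commands=[[[0, 0.001, 0, 0, 0.9, 0], [0, 0.001, 0, 0, 0.9, 0], [0, 0.001, 0, 0, 0.9, 0], [0, 0.001, 0, 0, 0.9, 0], [0, 0.001, 0, 0, 0.9, 0], [0, 0.001, 0, 0, 0.9, 0], [0, 0.001, 0, 0, 0.9, 0], [0, 0.001, 0, 0, 0.9, 0]]])

```text
clock: 30.97
eef_pos: [524.2, 86.6, 128.1]
tool_rot: [-1.575, -0.001, 0.748]
force: [0.3, -0.9, -2.5]
width: 28.6
```

```bash
python3 -c "
from h import *
go([524.6,86,128.5],-28)"
```

```text
t 30.97 pos [524.17  86.6  128.05] rpy deg [-9.022e+01 -7.000e-02  4.288e+01] F [ 0.3 -0.9 -2.5] T [-0.01 -0.05  0.41] w 28.6 j7 0.13
shift units [-0.002 -0.011 -0.018] turn units [ 0.03 14.18  0.04]
```

Request:
apply_moves(commands=[[[0, 0.001, 0, 0, 0.9, 0], [0, 0.001, 0, 0, 0.9, 0], [0, 0.001, 0, 0, 0.9, 0], [0, 0.001, 0, 0, 0.9, 0], [0, 0.001, 0, 0, 0.9, 0], [0, 0.001, 0, 0, 0.9, 0], [0, 0.001, 0, 0, 0.9, 0], [0, 0.001, 0, 0, 0.9, 0]]])

```text
clock: 31.63
eef_pos: [524.5, 86.7, 127.8]
tool_rot: [-1.575, -0.006, 0.104]
force: [0.9, -1.1, -2.1]
width: 28.6
```

```bash
python3 -c "
from h import *
go([524.6,86,128.5],-28)"
```

```text
t 31.63 pos [524.55  86.75 127.8 ] rpy deg [-90.23  -0.34   5.98] F [ 0.9 -1.1 -2.1] T [-0.09  0.01  0.39] w 28.6 j7 -0.35
shift units [-0.001 -0.017 -0.019] turn units [0.03 6.8  0.08]
```

Request:
apply_moves(commands=[[[0, 0.002, 0, 0, 0.9, 0.01], [0, 0.002, 0, 0, 0.9, 0.01], [0, 0.002, 0, 0, 0.9, 0.01], [0, 0.002, 0, 0, 0.9, 0.01], [0, 0.001, 0, 0, 0.9, 0.01], [0, 0.001, 0, 0, 0.7, 0.01], [0, 0.001, 0, 0, 0.4, 0.01], [0, 0.001, 0, 0, 0.3, 0]]])

```text
clock: 32.3
eef_pos: [524.8, 86.7, 127.6]
tool_rot: [-1.574, -0.004, -0.423]
force: [0.1, -0.6, -1.6]
width: 28.6
```

```bash
python3 -c "
from h import *
go([524.6,86,128.5],-40)"
```

```text
t 32.3 pos [524.84  86.67 127.57] rpy deg [-90.19  -0.23 -24.23] F [ 0.1 -0.6 -1.6] T [-0.18 -0.04  0.41] w 28.6 j7 -0.73
shift units [ 0.002 -0.023 -0.018] turn units [0.03 3.15 0.05]
```

Request:
apply_moves(commands=[[[0, 0.001, 0, 0, 0.1, 0], [0, 0.001, 0, 0, 0.1, 0], [0, 0.001, 0, 0, 0.1, 0], [0, 0.001, 0, 0, 0.1, 0], [0, 0.001, 0, 0, 0.1, 0]]])

```text
clock: 32.72
eef_pos: [524.9, 86.7, 127.6]
tool_rot: [-1.574, -0.005, -0.466]
force: [0.3, -0.6, -0.9]
width: 28.9
```

```bash
python3 -c "
from h import *
go([524.6,86,128.5],-40)"
```

```text
t 32.72 pos [524.9   86.68 127.55] rpy deg [-90.18  -0.28 -26.68] F [ 0.3 -0.6 -0.9] T [-0.14  0.01  0.42] w 28.9 j7 -0.76
shift units [ 0.001 -0.024 -0.019] turn units [0.03 2.66 0.06]
```

Request:
apply_moves(commands=[[[0, 0.001, 0, 0, 0.25, 0], [0, 0.001, 0, 0, 0.25, 0], [0, 0.001, 0, 0, 0.25, 0], [0, 0.001, 0, 0, 0.25, 0], [0, 0.001, 0, 0, 0.25, 0], [0, 0.001, 0, 0, 0.25, 0], [0, 0.001, 0, 0, 0.25, 0], [0, 0.001, 0, 0, 0.25, 0]]])

```text
clock: 33.38
eef_pos: [525.0, 86.6, 127.4]
tool_rot: [-1.573, -0.005, -0.658]
force: [0.7, -1.3, -1.3]
width: 28.9
```

```bash
python3 -c "
from h import *
go([524.6,86,128.5],-40)"
```

```text
t 33.38 pos [524.99  86.64 127.45] rpy deg [-90.11  -0.31 -37.69] F [ 0.7 -1.3 -1.3] T [-0.14 -0.    0.4 ] w 28.9 j7 -0.9
shift units [ 0.002 -0.026 -0.019] turn units [0.02 0.46 0.06]
```

Request:
apply_moves(commands=[[[0, 0.001, 0, 0, 0.23, 0], [0, 0.001, 0, 0, 0.23, 0], [0, 0.001, 0, 0, 0.23, 0], [0, 0.001, 0, 0, 0.2, 0]]])

```text
clock: 33.72
eef_pos: [525.1, 86.6, 127.4]
tool_rot: [-1.572, -0.006, -0.744]
force: [-0.3, -1.0, 0.1]
width: 29.0
```

```bash
python3 -c "
from h import *
go([524.6,86,128.5],-40)"
```

```text
t 33.72 pos [525.06  86.6  127.43] rpy deg [-90.07  -0.34 -42.65] F [-0.3 -1.   0.1] T [-0.17  0.1   0.44] w 29.0 j7 -0.96
shift units [ 0.002 -0.027 -0.019] turn units [ 0.02 -0.53  0.07]
```

Request:
apply_moves(commands=[[[0, 0.001, 0, 0, 0.2, 0], [0, 0.001, 0, 0, 0.22, 0], [0, 0.001, 0, 0, 0.22, 0], [0, 0.001, 0, 0, 0.2, 0]]])

```text
clock: 34.05
eef_pos: [525.0, 86.6, 127.4]
tool_rot: [-1.572, -0.006, -0.826]
force: [0.1, -1.0, -0.0]
width: 28.5
```

```bash
python3 -c "
from h import *
go([524.6,86,128.5],-40)"
```

```text
t 34.05 pos [525.04  86.56 127.37] rpy deg [-90.05  -0.34 -47.32] F [ 0.1 -1.  -0. ] T [-0.14  0.08  0.39] w 28.5 j7 -1.01
shift units [ 0.003 -0.028 -0.018] turn units [ 0.01 -1.46  0.07]
```

Request:
apply_moves(commands=[[[0, 0.001, 0, 0, 0.2, 0], [0, 0.001, 0, 0, 0.22, 0], [0, 0.001, 0, 0, 0.22, 0], [0, 0.001, 0, 0, 0.2, 0]]])

```text
clock: 34.38
eef_pos: [525.1, 86.5, 127.4]
tool_rot: [-1.571, -0.006, -0.907]
force: [0.3, -1.4, 0.7]
width: 28.6
```

```bash
python3 -c "
from h import *
go([524.6,86,128.5],-40)"
```

```text
t 34.38 pos [525.1   86.52 127.35] rpy deg [-90.01  -0.35 -51.98] F [ 0.3 -1.4  0.7] T [-0.23  0.08  0.37] w 28.6 j7 -1.07
shift units [ 0.003 -0.029 -0.018] turn units [ 0.01 -2.4   0.07]
```

Request:
apply_moves(commands=[[[0, 0.001, 0, 0, 0.2, 0], [0, 0.001, 0, 0, 0.22, 0], [0, 0.001, 0, 0, 0.22, 0], [0, 0.001, 0, 0, 0.2, 0]]])

```text
clock: 34.72
eef_pos: [525.1, 86.5, 127.3]
tool_rot: [-1.57, -0.006, -0.989]
force: [-0.5, -1.0, -0.0]
width: 28.6
```

```bash
python3 -c "
from h import *
go([524.6,86,128.5],-40)"
```

```text
t 34.72 pos [525.15  86.48 127.32] rpy deg [-89.97  -0.35 -56.65] F [-0.5 -1.  -0. ] T [-0.21  0.11  0.4 ] w 28.6 j7 -1.13
shift units [ 0.003 -0.03  -0.018] turn units [ 0.01 -3.33  0.07]
```

Request:
apply_moves(commands=[[[0, 0.001, 0, 0, 0.2, 0], [0, 0.001, 0, 0, 0.22, 0], [0, 0.001, 0, 0, 0.22, 0], [0, 0.001, 0, 0, 0.2, 0]]])

```text
clock: 35.05
eef_pos: [525.2, 86.4, 127.3]
tool_rot: [-1.57, -0.006, -1.07]
force: [0.2, -1.1, 1.7]
width: 28.5
```

```bash
python3 -c "
from h import *
go([524.6,86,128.5],-40)"
```

```text
t 35.05 pos [525.16  86.44 127.28] rpy deg [-89.94  -0.35 -61.32] F [ 0.2 -1.1  1.7] T [-0.23  0.19  0.37] w 28.5 j7 -1.19
shift units [ 0.003 -0.031 -0.018] turn units [ 0.   -4.26  0.07]
```

Request:
apply_moves(commands=[[[0, 0.001, 0, 0, 0.2, 0], [0, 0.001, 0, 0, 0.22, 0], [0, 0.001, 0, 0, 0.22, 0], [0, 0.001, 0, 0, 0.2, 0]]])

```text
clock: 35.38
eef_pos: [525.2, 86.4, 127.2]
tool_rot: [-1.569, -0.006, -1.152]
force: [-0.4, -0.9, 1.6]
width: 28.7
```

```bash
python3 -c "
from h import *
go([524.6,86,128.5],-40)"
```

```text
t 35.38 pos [525.17  86.4  127.22] rpy deg [-89.91  -0.35 -65.98] F [-0.4 -0.9  1.6] T [-0.19  0.23  0.42] w 28.7 j7 -1.25
shift units [ 0.003 -0.032 -0.017] turn units [-0.   -5.2   0.07]
```

Request:
apply_moves(commands=[[[0, 0, 0, 0, 0.2, 0], [0, 0, 0, 0, 0.22, 0], [0, 0, 0, 0, 0.22, 0], [0, 0, 0, 0, 0.2, 0]]])

```text
clock: 35.72
eef_pos: [525.6, 86.4, 127.2]
tool_rot: [-1.568, -0.007, -1.231]
force: [-1.5, -1.8, 1.1]
width: 28.9
```

```bash
python3 -c "
from h import *
go([524.6,86,128.5],-40)"
```

```text
t 35.72 pos [525.58  86.45 127.22] rpy deg [-89.84  -0.38 -70.53] F [-1.5 -1.8  1.1] T [-0.33  0.15  0.8 ] w 28.9 j7 -1.3
shift units [ 0.003 -0.032 -0.027] turn units [-0.01 -6.11  0.08]
```

Request:
apply_moves(commands=[[[0, 0, 0, 0, -0.3, 0], [0, 0, 0, 0, -0.3, 0], [0, 0, 0, 0, 0, 0]]])

```text
clock: 35.97
eef_pos: [525.5, 86.5, 127.2]
tool_rot: [-1.568, -0.006, -1.178]
force: [-0.3, -1.1, 0.8]
width: 28.5
```

Request:
apply_moves(commands=[[[0, 0, 0, 0, 0, 0], [0, 0, 0, 0, 0, 0], [0, 0, 0, 0, 0, 0], [0, 0, 0, 0, 0, 0], [0, 0, 0, 0, 0, 0]]], claw=62)

```text
clock: 36.38
eef_pos: [525.8, 87.8, 126.9]
tool_rot: [-1.567, -0.004, -1.181]
force: [0.1, -0.7, 0.7]
width: 62.1
```

```bash
python3 -c "
from h import *
go([524.6,86,240],-68)"
```

```text
t 36.38 pos [525.76  87.83 126.93] rpy deg [-89.78  -0.24 -67.65] F [ 0.1 -0.7  0.7] T [ 0.02 -0.02 -0.04] w 62.1 j7 -1.27
shift units [ 0.043 -2.827 -0.034] turn units [-0.04  0.07  0.05]
```

Released with no load on the tool; raise clear and look.

Request:
apply_moves(commands=[[[0, -0.15, 0, 0, 0, 0], [0, -0.3, 0, 0, 0, 0], [0, -0.5, 0, 0, 0, 0], [0, -0.6, 0, 0, 0, 0], [0, -0.6, 0, 0, 0, 0], [0, -0.4, 0, 0, 0, 0], [0, -0.1, 0, 0, 0, 0], [0, 0, 0, 0, 0, 0]]])

```text
clock: 37.05
eef_pos: [524.4, 88.5, 239.1]
tool_rot: [-1.568, -0.003, -1.181]
force: [0.4, -0.2, -0.4]
width: 61.5
```

Request:
apply_moves(commands=[[[0, 0, 0, 0, 0, 0], [0, 0, 0, 0, 0, 0], [0, 0, 0, 0, 0, 0], [0, 0, 0, 0, 0, 0]]])

```text
clock: 37.38
eef_pos: [522.8, 88.4, 236.6]
tool_rot: [-1.573, -0.002, -1.181]
force: [0.3, -0.4, -0.5]
width: 62.2
```

```bash
python3 -c "
from h import *
go([524.6,86,240],-68)
d=cam('scene'); print(proj(d,[524.6,86,147.2+0]),proj(d,[524.6,86,123.2]))
save('g4.png',d['image'][80:280,150:350],3)"
```

```text
t 37.38 pos [522.77  88.36 236.58] rpy deg [-90.1   -0.13 -67.68] F [ 0.3 -0.4 -0.5] T [0.09 0.01 0.03] w 62.2 j7 -1.3
shift units [ 0.072 -0.085  0.02 ] turn units [0.02 0.06 0.03]
[246.64371122 164.9885965 ] [246.92867704 172.15090285]
```

View pics/g4.png

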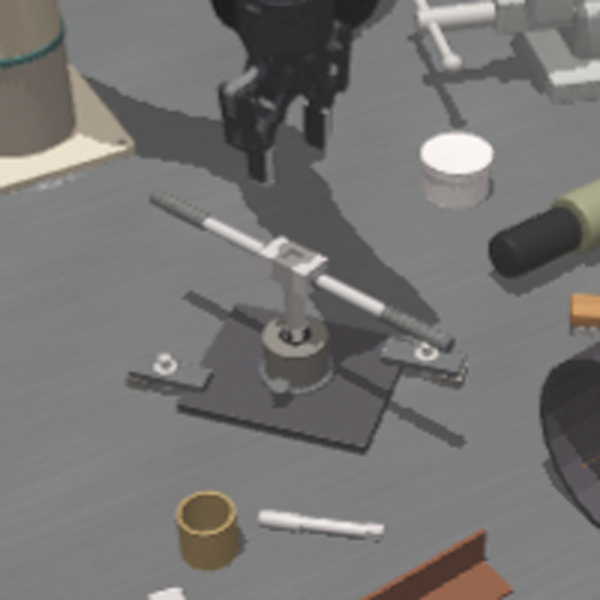

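The wrench sits level on the tap, with the hub at about (296,258) in the crop. The fingers are well clear and the bystanders have not moved.

```bash
python3 -c "
from h import *
print(finish_job())"
```

```text
the job is handed in; nothing more can be done
None
```

The tap is at the bottom of the hole, with the wrench left level on its square and the gripper clear. I handed the job in at about 37 s. No verdict was reported, so success is by my own readings.

- **Fitting:** I gripped the hub and felt the wrench onto the square, at no more than about 25 N of push. It seated with the tool at z ≈ 129.7 mm, before the tap had turned.
- **Turning:** The tap went to about 0.49, 0.26, 0.71 and 0.50 turn, judged from tool angle and sink depth, which agreed to within about 0.01 turn. All four are inside their windows. Running torque stayed near 0.4 N m.
- **Bottom:** I took a fresh grip half a turn round and went on in steps of about 4.7°. The torque then rose from 0.42 to 0.80 N m within one step, at about 0.97 turn. I stopped there, below the 0.9 N m limit, eased back about 3° within the play, and let go.
- **Last checks:** The tool read no load after release. The last picture shows the wrench level on the tap and nothing touching the gripper. Of the bystanders, the pipe offcut, small tap, tin and the visible part of the grinder looked unmoved. The die stock, wire brush and most of the hammer were outside that picture, so I did not check them again. I also did not measure the final shoulder height directly; it rests on the torque rise and the turn count.

One thing went wrong on the way: the first closing on the wrench had drifted about 12 mm along the hub and was too high, so I opened and gripped again before lifting.

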